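Load the ball mill

TASK

Load the steel grinding jar into the ball mill: stand its square foot on the steel drive plate and turn the jar while pressing lightly until the foot drops fully into the square recess. Then loosen the winged clamp knob, slide the carriage home so that its fork goes under the jar's cap and round its neck, and tighten the knob again. Do not knock the bottles standing around.

Things in the scene. Friction and masses are not known exactly. Their poses are not given: they have to be found in the camera images.
- jar: grinding jar, a loose upright steel cylinder 92 mm high, 0.35 to 0.6 kg, standing left of the mill in one of two spots (a brown bottle is in the other). Origin: centre of its underside; z up, x and y square to the foot's sides. Foot: square, 40 mm wide, 11 mm high, lower edges bevelled 1 mm. Body: round, 60 mm in diameter, 11 to 48 mm up, flat on top. Then neck and cap
- jar_cap (a point): middle of the jar's cap, on its axis, 79 mm above its underside; axes as the jar's. The cap is black and fluted, 40 mm in diameter, 66 to 92 mm above the underside, rigid with the jar: the best place to hold it, from above and firmly, as a weak grip lets the jar tilt when it is pressed. The neck below it is 26 mm in diameter, 48 to 66 mm up
- mill: ball mill, a white box fixed on the worktop, 150 mm (x) by 270 mm (y), metal deck 66 mm above the worktop. Origin: centre of its underside; x from its control panel to its back, y along its rails from the carriage towards the drive plate, z up
- plate_top (a point): centre of the drive plate's top face, 80 mm above the worktop, on the mill's deck. The plate is a round steel disc 84 mm in diameter with a square recess in it. It has stopped at an arbitrary angle, which no axis given here shows, and a brake (2 N m) holds it there
- nest (a point): centre of the floor of the plate's recess, 70 mm above the worktop; axes as the mill's, not the recess's. The recess is square, 43.5 mm wide, 10 mm deep: the jar's foot rests on the plate's top until it is within about 5 degrees of the right angle (every 90 degrees), then drops 10 mm, and the jar's underside lies at this point
- carriage (a joint): position of the hold-down carriage on its two rails (m): 0 is parked, 0.070 is home against its stop; it starts at 0 to 0.010 and moves along the mill's +y. About 2 N of friction when the clamp is loose; held against 20 to 30 N when it is tight. It is moved by its clamp knob
- fork (a point): on the carriage: centre of the fork's slot; at home it lies on the jar's axis, 126 mm above the worktop. The fork is a steel plate 8 mm thick (122 to 130 mm up), its slot 34 mm wide, open towards the jar, the tips 14 mm beyond this point. At home it is 4 mm above the flat top of a seated jar's body, 6 mm below its cap; a jar not fully down blocks it
- clamp_knob (a joint): angle of the clamp knob (rad) about the vertical: 0 is tight, wings in line with the rails; it grows counter-clockwise seen from above as the knob is loosened, up to 1.6. It starts tight (0 to 0.12); the clamp holds below about 0.25 and the carriage is free above about 0.5. It stays where it is left and takes 0.2 to 0.3 N m to turn
- knob_grip (a point): centre of the knob's wings, on the knob's axis, 156 mm above the worktop; z up, y along the wings. The wings are one black upright bar 46 mm long, 12 mm thick, 20 mm high (146 to 166 mm above the worktop). It rides on the carriage and turns with the knob; at home it is 88 mm from the jar's axis
- bottle_amber: bystander: brown bottle with a blue cap, 66 mm in diameter, 135 mm high; origin: centre of its underside
- bottle_std: bystander: pale translucent bottle with a blue cap at the back of the worktop, 56 mm in diameter, 105 mm high; origin: centre of its underside

How it is judged:
On the way, in this order (a step that is already met when the one before it is completed fails the run):
1. the jar's foot is fully down in the recess (horizontal distance between jar and nest below 0.004 m and z of jar in the frame of nest below 0.003 m and angle between jar's own z axis and vertical below 0.06 rad), for 0.2 s.
2. the clamp is loosened with the carriage still parked (value of joint clamp_knob above 0.6 rad and value of joint carriage below 0.03 m).
3. the carriage is home, the clamp still loose (value of joint carriage above 0.065 m and value of joint clamp_knob above 0.35 rad).
At the end, for the whole second after the job is handed in: The jar stands still and upright, its foot fully down in the recess (underside within 3 mm of the floor, axis within 4 mm of the centre); the carriage is home (within 5 mm of its stop), the fork round the neck; the clamp knob is tight (under 0.25 rad) (all of step 1 and linear speed of jar below 0.02 m/s and value of joint carriage above 0.065 m and value of joint clamp_knob below 0.25 rad); the robot touches nothing.
It fails at once if the brown bottle is moved more than 25 mm or tipped (distance of bottle_amber from where it was at the start of the episode above 0.025 m or angle between bottle_amber's own z axis and vertical above 0.3 rad).
It fails at once if the pale bottle at the back is moved more than 25 mm or tipped (distance of bottle_std from where it was at the start of the episode above 0.025 m or angle between bottle_std's own z axis and vertical above 0.3 rad).
It fails at once if the jar is tipped over (angle between jar's own z axis and vertical above 0.7 rad).
It also fails if it takes over 72 s, if anything falls off the work surface, if the arm or the gripper's body presses on something with over 40 N, if the wrist force passes 120 N, or if a joint passes its speed limit or range.

ROBOT

A 7-joint arm with a two-finger parallel gripper is mounted at the origin on the work surface; the furniture and walls round the work are solid. World frame = base frame: x ahead of the robot, y to its left, z up, the work surface at z = 0. Lengths are in m, angles in rad, forces in N, time in s.
With the tool pointing down it reaches from about 0.35 to 0.9 m from the base axis. Payload 8.1 kg.
Tool frame: the origin (TCP) lies midway between the tips of the shut fingers; the grasp point (between the pads) lies 19 mm behind it; x points along the fingers, z is the direction in which the jaws open and shut, and the axes are right-handed (so a half turn about x gives the same grasp; the last joint's range is limited). The gripper opens to 92 mm and grips with 3 to 60 N. Pads are 19 mm wide; open, the fingers measure 130 mm over their backs; the gripper's body (75 mm by 190 mm) begins 47 mm behind the grasp point.
Start: joints at [-1.291, 0.434, 0.025, 1.573, -0.012, 1.134, -0.075], TCP at [0.233, 0.58, 0.188] pointing down, gripper open.
Joint ranges: [-2.62, 2.62], [-0.44, 2.09], [-1.27, 1.32], [0.08, 2.57], [-1.32, 4.46], [0.12, 2], [-2.74, 2.74]. Speed limits (rad/s): [2.22, 2.22, 3.01, 3.01, 3.14, 3.14, 3.14].

INTERFACE

Orientations are given as a rotation vector (axis times angle).
In Python, from cell import arm gives the robot as it stands. The module is installed in compiled form; this text tells all that it offers.
- The arm moves only by the tool move_arm, never from a script. Its argument "steps" is text: rows parted by semicolons, each of 5 numbers parted by spaces: the shift along the tool's x, y, z in m, then the turn about the tool's x in rad, then the closure in counts, from 0 (fully open) to 255 (shut). A call has 1 to 10 rows; each row is the pose to reach, as a shift and turn from the pose commanded when the call began, along the tool's axes at that moment; what a row does not reach only later rows make up. A row lasts 1/12 s, in which the tool goes at most 41.7 mm and 7.16 degrees, less where a joint would pass 70% of its speed; a pose out of reach is approached as far as the arm can. A call with a gripper value outside its range is refused whole. The fingers move at their own pace and stop on an object; "squeeze" is the grip in N (left out, the last holds). Time passes only in rows, so rows that repeat a pose let the fingers close. It gives the time, the measured TCP pose, the force and the opening at its end, in the units of the state.
- arm.observe(): the state, without advancing time (a new reading comes with each control period).
- arm.get_image(name): name is "scene" or "top" or "wrist"; returns a dict with "img" (420x560x3 uint8, blue, green, red), "z_map" (420x560 float32, m along the optical axis (not along the pixel's ray), 0 where there is no reading), "vfov" (degrees; the focal length in pixels is half the picture's height over the tangent of half this angle, whatever the lens; pixels are square), "cx", "cy" (the principal point, pixels), "extrinsics" (4x4, takes a point from camera to world coordinates). Camera axes: x right, y up, looking along -z (the intrinsics and any distortion apply to the point x, -y, -z); pixel columns grow to the right and rows downward; lengths in m; the calibration is good to about 2 mm. A picture is of the moment at which its call begins.
- arm.sign_off(): hands the job in, once; it reports no verdict.
The state is a dict: "clock": time; "joints": joint angles; "dq": joint speeds; "joint_efforts": joint torques, N m; "position": TCP position; "ee_rot": TCP orientation; "force": force on the tool from outside, world axes, zero at the start; "ft_torque": the same for the moment, N m; "width": opening from 0.0 (shut) to 1.0 (fully open).
Only numpy, scipy, OpenCV 4.12 (cv2) and the standard library are available. Lean on these libraries where they do the work, as an engineer would, in place of code of your own. Each camera call takes 0.05 s, during which the arm holds its last target.

## Working session

There is one attempt and no reset: what is moved stays moved. The work goes in short steps, Python scripts to look and compute and a tool call to move; the robot and the scene stay as the last step left them, time stands still between calls to the robot, and variables do not carry over. Pictures are saved under pics/ and viewed, and the job is handed in when it is done.

Besides the shell and the picture viewer there is one more tool, called after "Request:" as a command line: name --argument value ..., lists and objects as JSON in quotes. move_arm: Moves the arm, as the interface text tells. Its arguments: {"type":"object","properties":{"steps":{"type":"string"},"squeeze":{"type":"number"}},"required":["steps"]}

```bash
mkdir -p pics; cat > h.py <<'E'
import numpy as np, cv2
from scipy.spatial.transform import Rotation as R
from cell import arm
def snap(n,f):
    d=arm.get_image(n); cv2.imwrite('pics/'+f+'.png',d['img']); np.savez('pics/'+f+'.npz',**{k:np.asarray(v) for k,v in d.items()}); return d
def foc(d): return 210/np.tan(np.radians(float(d['vfov']))/2)
def ray(d,u,v):
    f=foc(d);E=np.asarray(d['extrinsics']); c=np.array([(u-float(d['cx']))/f,-(v-float(d['cy']))/f,-1]); return E[:3,3],E[:3,:3]@c
def onz(d,u,v,z):
    o,r=ray(d,u,v); return o+r*(z-o[2])/r[2]
def cloud(d):
    f=foc(d);E=np.asarray(d['extrinsics']);Z=d['z_map'];v,u=np.mgrid[:Z.shape[0],:Z.shape[1]]
    P=np.stack([(u-float(d['cx']))/f*Z,-(v-float(d['cy']))/f*Z,-Z],-1); return P@E[:3,:3].T+E[:3,3]
def proj(d,p):
    E=np.asarray(d['extrinsics']);c=E[:3,:3].T@(np.asarray(p)-E[:3,3]);f=foc(d);return float(d['cx'])+f*c[0]/-c[2],float(d['cy'])-f*c[1]/-c[2]
E
python3 - <<'E'
from h import *
s=arm.observe();print(s); print(R.from_rotvec(s['ee_rot']).as_matrix().round(3))
for n in('scene','top','wrist'):
    d=snap(n,n+'0');print(n,d['vfov'],d['cx'],d['cy'],np.round(d['extrinsics'],3).tolist(),[k for k in d])
E
```

```text
{'clock': 0.0, 'joints': array([-1.29056493,  0.43521867,  0.02501231,  1.57411189, -0.01162448,
        1.13402076, -0.07512612]), 'dq': array([ 1.72333020e-04, -8.68891368e-04, -8.88056097e-05, -1.70046978e-04,
       -1.15136598e-04, -4.21896185e-04, -6.29493010e-05]), 'joint_efforts': array([-4.89170475e-05, -6.67852163e+01,  9.84220840e-01, -3.14459896e+01,
       -6.07630145e-02,  4.27778217e-02,  1.56501196e-04]), 'position': array([0.23332018, 0.57917869, 0.18684245]), 'ee_rot': array([-0.92363852,  1.36766949,  0.92196378]), 'force': array([0.4628583 , 0.01627269, 0.75711412]), 'ft_torque': array([-0.04792716, -0.01553321,  0.02849729]), 'width': 0.9992876771410625}
[[-0.    -0.928  0.374]
 [-0.002  0.374  0.928]
 [-1.    -0.    -0.002]]
scene 44.75702097928441 279.1625174659299 216.16252327965037 [[0.348, 0.681, -0.644, -0.285], [-0.937, 0.248, -0.245, -0.235], [-0.007, 0.689, 0.725, 1.03], [0.0, 0.0, 0.0, 1.0]] ['img', 'z_map', 'vfov', 'cx', 'cy', 'extrinsics']
top 57.11053975479129 270.6853033390583 215.90702200099062 [[0.06, 0.971, -0.231, 0.32], [-0.998, 0.06, -0.01, 0.082], [0.004, 0.231, 0.973, 0.966], [0.0, 0.0, 0.0, 1.0]] ['img', 'z_map', 'vfov', 'cx', 'cy', 'extrinsics']
wrist 67.27254728750586 280.79009012961694 206.2447847454146 [[0.374, -0.899, -0.228, 0.172], [0.927, 0.362, 0.094, 0.605], [-0.002, -0.247, 0.969, 0.384], [0.0, 0.0, 0.0, 1.0]] ['img', 'z_map', 'vfov', 'cx', 'cy', 'extrinsics']
```

View pics/scene0.png

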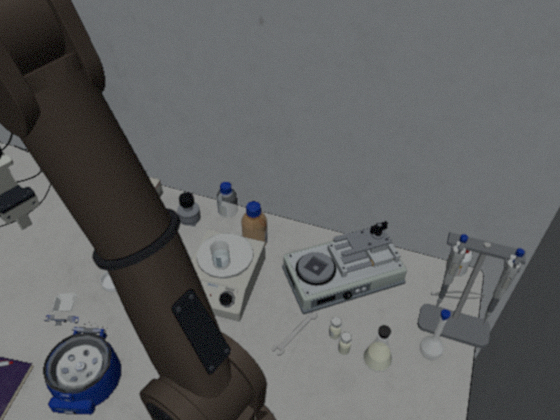

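View pics/top0.png

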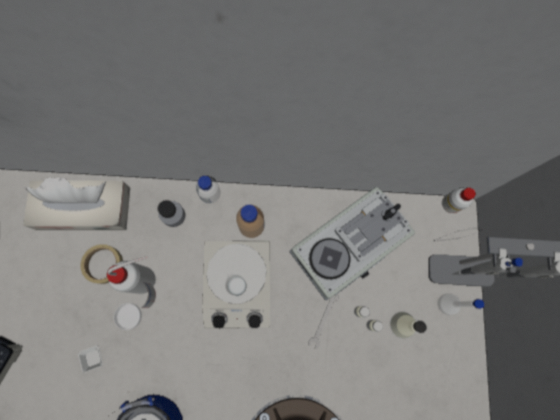

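View pics/wrist0.png

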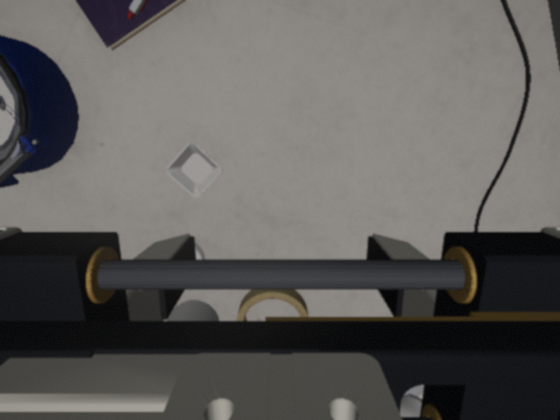

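```bash
python3 - <<'E'
from h import *
d=np.load('pics/top0.npz');s=np.load('pics/scene0.npz')
for d,pts in((d,dict(jarcap=(168,208),amber=(249,213),std=(206,183),plate=(330,258),knob=(392,212),table=(270,350))),(s,dict(jarcap=(187,200),amber=(254,209),plate=(317,266),knob=(379,229),table=(270,380)))):
    P=cloud(d)
    for k,(u,v) in pts.items(): print(k,P[v,u].round(4))
d=np.load('pics/top0.npz');P=cloud(d)
m=d['z_map']>0
for k,(x0,x1,y0,y1) in dict(mill=(285,420,180,305)).items():
    im=d['img'][y0:y1,x0:x1]; cv2.imwrite('pics/mill_top.png',cv2.resize(im,None,fx=5.5,fy=4.7,interpolation=cv2.INTER_CUBIC)[:600,:800])
im=s=np.load('pics/scene0.npz')['img'][170:320,160:410];cv2.imwrite('pics/mill_scene.png',cv2.resize(im,None,fx=3.2,fy=3.2,interpolation=cv2.INTER_CUBIC))
E
```

```text
jarcap [0.5309 0.3311 0.0943]
amber [0.5206 0.1391 0.1352]
std [0.5932 0.2465 0.1069]
plate [ 0.4402 -0.0522  0.0712]
knob [ 0.5339 -0.1677  0.1668]
table [0.222  0.074  0.0005]
jarcap [0.5187 0.3273 0.0941]
amber [0.5134 0.134  0.1332]
plate [ 0.4466 -0.0523  0.0689]
knob [ 0.5306 -0.1708  0.1576]
table [ 0.1716 -0.0371 -0.0007]
```

View pics/mill_top.png

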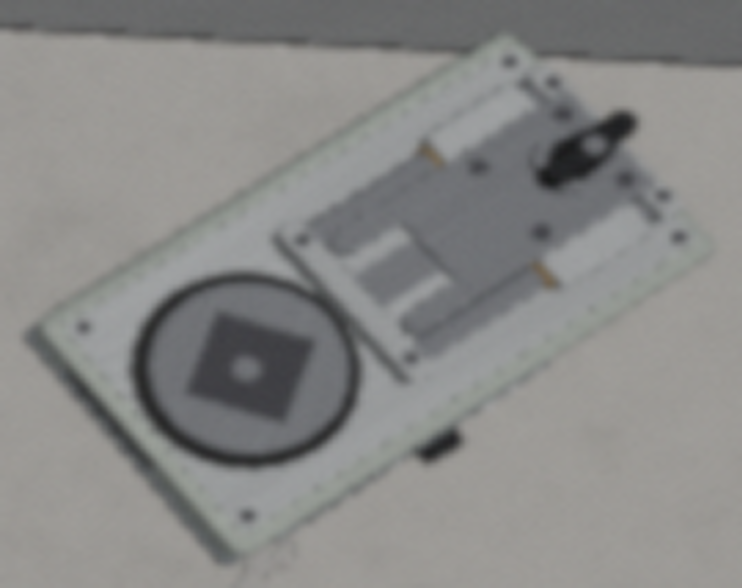

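View pics/mill_scene.png

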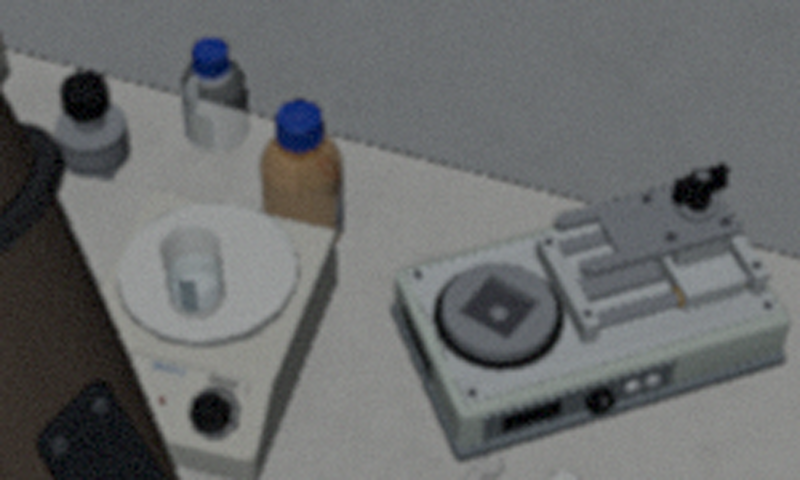

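```bash
python3 - <<'E'
from h import *
for n in('top','scene'):
    d=np.load(f'pics/{n}0.npz');img=d['img'];g=cv2.cvtColor(img,6).astype(float);P=cloud(d);hsv=cv2.cvtColor(img,40)
    print(n)
    # jar cap: dark pixels with z .06-.11 near
    m=(np.hypot(P[...,0]-.525,P[...,1]-.33)<.05)&(P[...,2]>.045)
    mc=m&(g<45); v,u=np.nonzero(mc); q=P[mc]; print(' cap n',len(u),'z',np.percentile(q[:,2],[50,95]),'uv',u.mean(),v.mean(),'top plane bbox', q[q[:,2]>.088][:,:2].mean(0))
    mt=m&(P[...,2]>.086); v,u=np.nonzero(mt); print(' cap top centroid ray z.092',onz(d,u.mean(),v.mean(),.092),len(u))
    # mill deck
    m=(P[...,2]>.05)&(P[...,2]<.075)&(np.hypot(P[...,0]-.49,P[...,1]+.11)<.2)&(P[...,1]<.03)
    m=cv2.morphologyEx(m.astype(np.uint8),cv2.MORPH_OPEN,np.ones((3,3)))>0
    n_,lab,st,c=cv2.connectedComponentsWithStats(m.astype(np.uint8)); k=1+st[1:,4].argmax(); v,u=np.nonzero(lab==k)
    q=np.array([onz(d,a,b,.066)[:2] for a,b in zip(u,v)],np.float32); print(' mill rect',cv2.minAreaRect(q))
    # plate: P near
    mp=np.hypot(P[...,0]-.443,P[...,1]+.052)<.06
    print(' plate levels',np.percentile(P[mp][:,2],[5,25,50,75,95]), 'gray',np.percentile(g[mp],[5,20,40,60,80]))
E
```

```text
top
 cap n 190 z [0.09299419 0.09560584] uv 166.73157894736843 208.95263157894738 top plane bbox [0.53013577 0.33569684]
 cap top centroid ray z.092 [0.53257109 0.33756506 0.092     ] 226
 mill rect ((0.4830529987812042, -0.10913825035095215), (0.15462638437747955, 0.2649330496788025), 39.58095169067383)
 plate levels [0.06546977 0.06859472 0.07208451 0.08110922 0.09089329] gray [ 61.  71. 105. 115. 148.]
scene
 cap n 179 z [0.08982442 0.09415124] uv 186.31843575418995 199.9385474860335 top plane bbox [0.52821373 0.33567981]
 cap top centroid ray z.092 [0.5276634  0.33506703 0.092     ] 144
 mill rect ((0.47695159912109375, -0.11116361618041992), (0.15304601192474365, 0.2661297619342804), 39.41101837158203)
 plate levels [0.06372601 0.06731215 0.07168019 0.07978348 0.08966458] gray [ 34.65  60.    91.   102.   133.  ]
```

```bash
cat >> h.py <<'E'
def delta(p,jaw=None,s=None):
    """world target TCP p, jaw dir (deg, mod 180) -> tool shift, turn"""
    s=s or arm.observe();M=R.from_rotvec(s['ee_rot']).as_matrix();sh=M.T@(np.asarray(p)-s['position'])
    cur=np.degrees(np.arctan2(M[1,2],M[0,2])); t=0
    if jaw is not None:
        t=-((jaw-cur+90)%180-90)
    print('pos',s['position'].round(4),'jaw',round(cur,1),'shift',sh.round(4),'turn deg',round(t,1),'rad',round(np.radians(t),3),'j7',s['joints'][6].round(2),'t',s['clock'],'F',s['force'].round(1),'w',round(s['width'],3))
    return sh
E
python3 - <<'E'
from h import *
d=np.load('pics/top0.npz');P=cloud(d)
m=P[...,2]>.12
n,l,st,c=cv2.connectedComponentsWithStats(m.astype(np.uint8))
for k in range(1,n):
    q=P[l==k]
    if len(q)>15: print(len(q),q.min(0).round(3),q.max(0).round(3))
delta([.53,.3365,.22],39.5)
E
```

```text
85566 [ 0.32  -0.544  0.12 ] [0.693 0.742 0.966]
112 [0.556 0.535 0.12 ] [0.581 0.619 0.133]
1279 [ 0.32  -0.203  0.124] [0.573 0.082 0.966]
232 [0.32  0.082 0.121] [0.542 0.16  0.966]
873 [0.32  0.082 0.12 ] [0.405 0.427 0.966]
172 [0.32  0.082 0.12 ] [0.385 0.177 0.966]
124 [ 0.32  -0.354  0.12 ] [0.365 0.082 0.966]
599 [0.175 0.082 0.238] [0.32  0.525 0.966]
pos [0.2333 0.5793 0.187 ] jaw 68.1 shift [-0.0328 -0.3659 -0.1145] turn deg 28.6 rad 0.499 j7 -0.08 t 0.15 F [-0.1 -0.5 -0.9] w 1.003
```

Request:
move_arm --steps "-0.04 0 0 0 0;-0.08 0 0 0 0;-0.09 -0.035 -0.012 0.1 0;-0.09 -0.07 -0.024 0.2 0;-0.09 -0.108 -0.035 0.3 0;-0.09 -0.145 -0.046 0.4 0;-0.09 -0.182 -0.057 0.5 0;-0.09 -0.22 -0.07 0.5 0;-0.09 -0.257 -0.081 0.5 0;-0.09 -0.294 -0.093 0.5 0" --squeeze 40

```text
clock: 0.98
position: [0.4725, 0.3823, 0.2775]
ee_rot: [-0.539, 1.503, 0.539]
force: [1.4, 0.4, 0.2]
width: 1.0
```

```bash
python3 - <<'E'
from h import *
delta([.53,.3365,.22],39.5)
snap('wrist','wrist1')
delta([.53,.3365,.22],39.5)
E
```

```text
pos [0.4725 0.3823 0.2775] jaw 39.4 shift [ 0.0575 -0.0719  0.0154] turn deg -0.1 rad -0.001 j7 -0.0 t 0.9833 F [1.4 0.4 0.2] w 1.0
pos [0.48   0.3742 0.2777] jaw 38.8 shift [ 0.0581 -0.0604  0.0153] turn deg -0.7 rad -0.012 j7 0.0 t 1.0333 F [ 5.3 -5.6  0.5] w 0.997
```

View pics/wrist1.png

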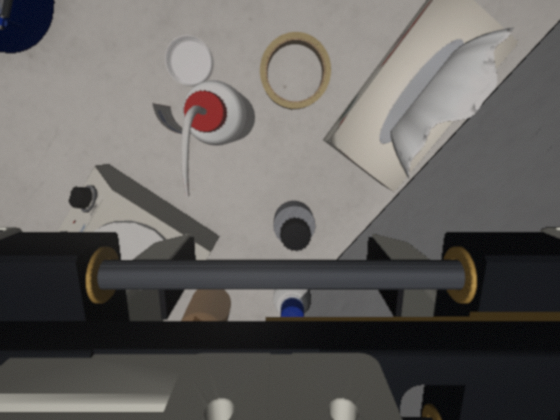

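```bash
python3 - <<'E'
from h import *
d=np.load('pics/wrist1.npz');img=d['img'];g=cv2.cvtColor(img,6);P=cloud(d)
print(np.round(d['extrinsics'],3)); 
print(onz(d,295,235,.092),P[235,295],P[308,291],P[110,205])
m=(g<45)&(P[...,2]>.05)&(P[...,2]<.12); m[:, :250]=0; m[:,340:]=0;m[255:]=0
v,u=np.nonzero(m);print(len(u),u.min(),u.max(),v.min(),v.max(),onz(d,u.mean(),v.mean(),.088))
cv2.imwrite('pics/w1c.png',cv2.resize(img[180:330,230:360],None,fx=4,fy=4,interpolation=2))
E
```

```text
[[ 0.773 -0.615 -0.156  0.431]
 [ 0.635  0.749  0.191  0.434]
 [-0.    -0.247  0.969  0.474]
 [ 0.     0.     0.     1.   ]]
[0.53043137 0.34129757 0.092     ] [0.53061242 0.34112875 0.09130655] [0.58912231 0.26247286 0.10282692] [0.36963689 0.40202545 0.18033897]
693 281 309 218 248 [0.53041318 0.34202309 0.088     ]
```

View pics/w1c.png

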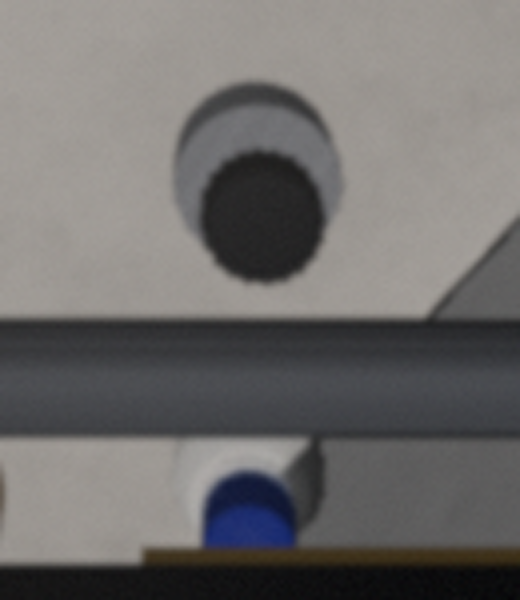

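```bash
python3 - <<'E'
from h import *
d=np.load('pics/wrist1.npz');P=cloud(d)
for u,v in((345,250),(360,240),(400,190),(430,200),(480,150),(500,250)): print(u,v,P[v,u].round(3))
d=np.load('pics/top0.npz');P=cloud(d)
for u,v in((150,180),(150,172),(150,160),(150,130),(150,60),(390,182),(390,160)): print(u,v,P[v,u].round(3))
delta([.53,.339,.2],129.5)
E
```

```text
345 250 [ 0.634  0.35  -0.002]
360 240 [ 0.69   0.365 -0.114]
400 190 [ 0.633  0.477 -0.002]
430 200 [ 0.69   0.498 -0.022]
480 150 [ 0.691  0.601 -0.019]
500 250 [0.491 0.446 0.401]
150 180 [0.626 0.414 0.001]
150 172 [ 0.692  0.461 -0.127]
150 160 [ 0.691  0.43  -0.023]
150 130 [0.691 0.373 0.165]
150 60 [0.691 0.295 0.425]
390 182 [ 0.69  -0.242 -0.086]
390 160 [ 0.691 -0.194  0.073]
pos [0.48   0.3742 0.2777] jaw 38.8 shift [ 0.078  -0.0583  0.0168] turn deg 89.3 rad 1.559 j7 0.0 t 1.0333 F [ 5.3 -5.6  0.5] w 0.997
```

Request:
move_arm --steps "0.01 -0.036 0.009 0 0;0.03 -0.072 0.017 0 0;0.07 -0.072 0.017 0 0;0.11 -0.072 0.017 0 0;0.145 -0.072 0.017 0 0;0.165 -0.072 0.017 0 0;0.165 -0.072 0.017 0 0"

```text
clock: 1.62
position: [0.5269, 0.337, 0.1074]
ee_rot: [-0.541, 1.512, 0.537]
force: [-0.5, 0.3, -0.3]
width: 1.002
```

```bash
python3 - <<'E'
from h import *
delta([.53,.339,.06],39.5)
d=snap('wrist','wrist2'); snap('top','top2')
cv2.imwrite('pics/w2c.png',cv2.resize(d['img'][180:330,150:400],None,fx=3,fy=3,interpolation=2))
delta([.53,.339,.06],39.5)
E
```

```text
pos [0.5269 0.337  0.1074] jaw 39.4 shift [ 0.0474 -0.0004  0.0041] turn deg -0.1 rad -0.001 j7 0.16 t 1.6167 F [-0.5  0.3 -0.3] w 1.002
pos [0.5301 0.3388 0.1127] jaw 39.4 shift [0.0527 0.0002 0.0001] turn deg -0.1 rad -0.001 j7 0.16 t 1.7167 F [ 1.  -0.2  1.3] w 0.998
```

View pics/wrist2.png

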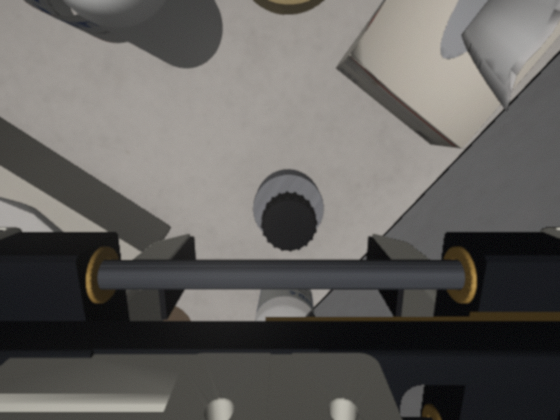

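```bash
python3 - <<'E'
from h import *
d=np.load('pics/wrist2.npz');s=arm.observe()
print('tcp px',proj(d,s['position']),'cap',onz(d,288,222,.092)); print(np.round(d['extrinsics'],3))
img=d['img'];g=cv2.cvtColor(img,6)
m=(g<45).astype(np.uint8); m[:, :240]=0; m[:,340:]=0;m[256:]=0;m[:185]=0
n,l,st,c=cv2.connectedComponentsWithStats(m);k=1+st[1:,4].argmax();print(st[k],c[k])
cnt=cv2.findContours((l==k).astype(np.uint8),0,1)[0][0];(a,b),r=cv2.minEnclosingCircle(cnt);print(a,b,r,onz(d,a,b,.092))
E
```

```text
tcp px (np.float64(285.3087903097078), np.float64(234.47448391697674)) cap [0.53034255 0.34163933 0.092     ]
[[ 0.773 -0.617 -0.15   0.486]
 [ 0.635  0.748  0.196  0.39 ]
 [-0.009 -0.246  0.969  0.304]
 [ 0.     0.     0.     1.   ]]
[ 262  193   54   57 2347] [288.64593098 221.13506604]
289.3260803222656 220.8913116455078 28.462682723999023 [0.53054043 0.34285666 0.092     ]
```

Request:
move_arm --steps "0.03 0 0 0 0;0.052 0 0 0 0;0.052 0 0 0 0;0.052 0 0 0 255;0.052 0 0 0 255;0.052 0 0 0 255;0.052 0 0 0 255;0.052 0 0 0 255;0.052 0 0 0 255" --squeeze 12

```text
clock: 2.47
position: [0.5306, 0.3391, 0.0614]
ee_rot: [-0.538, 1.502, 0.539]
force: [-0.5, 0.2, -0.4]
width: 0.612
```

```bash
python3 - <<'E'
from h import *
delta([.53,.339,.06],39.5)
E
```

```text
pos [0.5306 0.3391 0.0614] jaw 39.4 shift [ 0.0014  0.0003 -0.0005] turn deg -0.1 rad -0.001 j7 0.17 t 2.4667 F [-0.5  0.2 -0.4] w 0.612
```

Request:
move_arm --steps "0 0 0 0 255;0 0 0 0 255;0 0 0 0 255;0 0 0 0 255;0 0 0 0 255;0 0 0 0 255"

```text
clock: 2.97
position: [0.5303, 0.3388, 0.0606]
ee_rot: [-0.538, 1.503, 0.538]
force: [0.3, 0.1, 0.2]
width: 0.178
```

Request:
move_arm --steps "0 0 0 0 90;0 0 0 0 90;0 0 0 0 90;0 0 0 0.12 90;0 0 0 0.24 90;0 0 0 0.36 90;0 0 0 0.48 90;0 0 0 0.6 90;0 0 0 0.72 90;0 0 0 0.84 90"

```text
clock: 3.8
position: [0.5303, 0.3389, 0.0607]
ee_rot: [0.124, 1.567, -0.124]
force: [-0.5, 1.1, -0.4]
width: 0.645
```

Request:
move_arm --steps "0 0 0 0.12 90;0 0 0 0.24 90;0 0 0 0.36 90;0 0 0 0.48 90;0 0 0 0.6 90;0 0 0 0.73 90;0 0 0 0.73 90;0 0 0 0.73 255;0 0 0 0.73 255;0 0 0 0.73 255"

```text
clock: 4.63
position: [0.5303, 0.3388, 0.0607]
ee_rot: [0.687, 1.46, -0.686]
force: [-0.3, 0.5, 0.1]
width: 0.475
```

Request:
move_arm --steps "0 0 0 0 255;0 0 0 0 255;0 0 0 0 255;0 0 0 0 255;0 0 0 0 255" --squeeze 12

```text
clock: 5.05
position: [0.5303, 0.3388, 0.0607]
ee_rot: [0.689, 1.459, -0.688]
force: [0.7, -0.3, 0.4]
width: 0.114
```

```bash
python3 - <<'E'
from h import *
delta([.53,.339,.06],-50)
d=snap('wrist','wrist3');t=snap('top','top3');s=snap('scene','scene3')
print(arm.observe()['width'])
E
```

```text
pos [0.5303 0.3388 0.0607] jaw -50.5 shift [ 0.0007 -0.0001 -0.0004] turn deg -0.5 rad -0.009 j7 -1.12 t 5.05 F [ 0.7 -0.3  0.4] w 0.114
0.013420352367565917
```

View pics/wrist3.png

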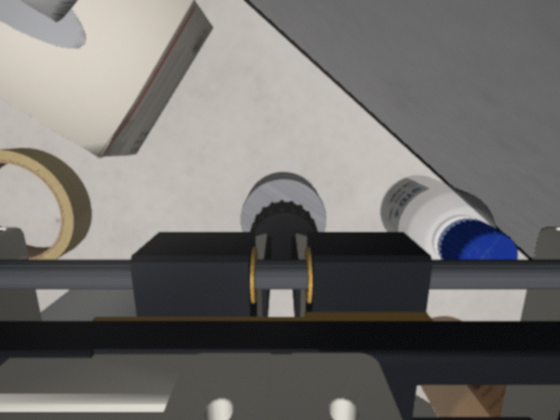

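View pics/top3.png

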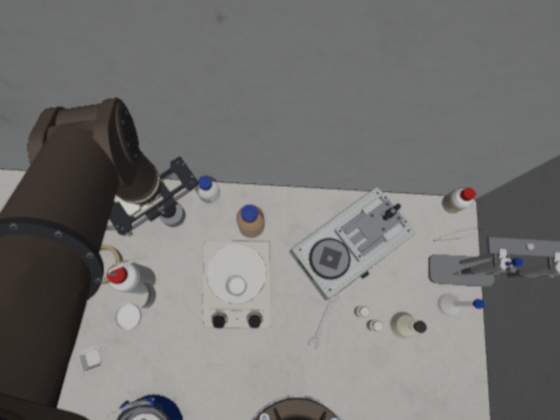

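```bash
python3 - <<'E'
from h import *
d=np.load('pics/wrist3.npz');s=arm.observe();P=cloud(d)
print('tcp px',proj(d,s['position']),'cap',onz(d,286,225,.092)); print(np.round(d['extrinsics'],3))
for u,v in((286,205),(286,215),(286,225),(286,232),(262,240),(262,260),(262,300),(308,240),(308,300),(300,190),(250,210),(150,240),(285,275)): print(u,v,P[v,u].round(4),d['img'][v,u])
cv2.imwrite('pics/w3c.png',cv2.resize(d['img'][160:340,180:400],None,fx=3.5,fy=3.3,interpolation=2))
t=np.load('pics/top3.npz')['img'];cv2.imwrite('pics/t3c.png',cv2.resize(t[140:240,90:230],None,fx=5.5,fy=5.5,interpolation=2))
E
```

```text
tcp px (np.float64(282.1052458912386), np.float64(230.70811616462998)) cap [0.5423122  0.34618225 0.092     ]
[[ 0.635  0.748  0.19   0.581]
 [-0.772  0.616  0.157  0.382]
 [ 0.    -0.246  0.969  0.257]
 [ 0.     0.     0.     1.   ]]
286 205 [0.5483 0.3508 0.0771] [35 33 35]
286 215 [0.5466 0.3497 0.0916] [42 40 41]
286 225 [0.5421 0.346  0.0912] [39 37 37]
286 232 [0.5391 0.3435 0.0914] [39 37 38]
262 240 [0.5327 0.3541 0.109 ] [80 84 86]
262 260 [0.551  0.3636 0.1788] [42 43 41]
262 300 [0.5253 0.3454 0.1462] [52 52 52]
308 240 [0.5623 0.3565 0.1747] [30 29 30]
308 300 [0.5523 0.3491 0.185 ] [ 63 117 147]
300 190 [0.557  0.3451 0.0475] [147 142 143]
250 210 [0.5243 0.3626 0.047 ] [141 139 139]
150 240 [0.5359 0.3901 0.1773] [78 81 83]
285 275 [0.5531 0.3574 0.1828] [85 79 77]
```

View pics/w3c.png

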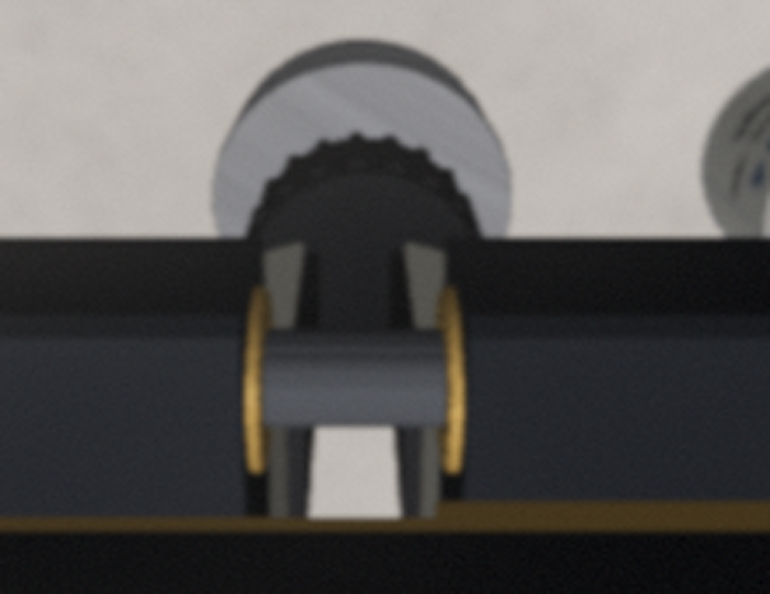

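View pics/t3c.png

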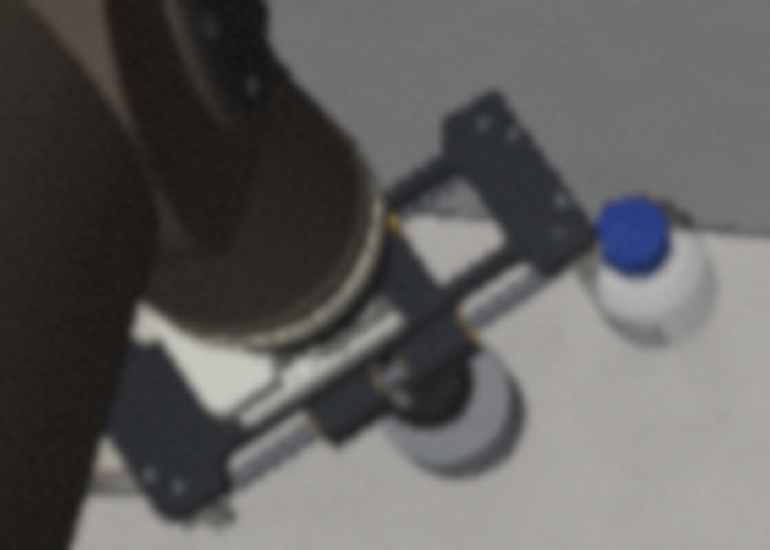

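```bash
python3 - <<'E'
from h import *
d=np.load('pics/scene3.npz');print(proj(d,[.5303,.3388,.0607]))
cv2.imwrite('pics/s3c.png',cv2.resize(d['img'][120:260,100:280],None,fx=4.2,fy=4.2,interpolation=2))
w=np.load('pics/wrist3.npz');print(onz(w,286,250,.092)); P=cloud(w)
for v in range(226,330,6): print(v,[ (u,P[v,u].round(3).tolist()) for u in (258,264,270,302,308)])
E
```

```text
(np.float64(186.9043225163824), np.float64(204.99732780455466))
[0.53101761 0.33681387 0.092     ]
226 [(258, [0.532, 0.358, 0.091]), (264, [0.534, 0.355, 0.091]), (270, [0.536, 0.352, 0.09]), (302, [0.547, 0.339, 0.092]), (308, [0.549, 0.336, 0.091])]
232 [(258, [0.529, 0.355, 0.092]), (264, [0.531, 0.353, 0.092]), (270, [0.534, 0.35, 0.092]), (302, [0.545, 0.337, 0.092]), (308, [0.563, 0.357, 0.17])]
238 [(258, [0.531, 0.356, 0.107]), (264, [0.534, 0.354, 0.107]), (270, [0.534, 0.35, 0.103]), (302, [0.546, 0.339, 0.106]), (308, [0.563, 0.357, 0.174])]
244 [(258, [0.532, 0.355, 0.114]), (264, [0.533, 0.353, 0.114]), (270, [0.533, 0.349, 0.107]), (302, [0.545, 0.339, 0.114]), (308, [0.561, 0.356, 0.175])]
250 [(258, [0.532, 0.355, 0.121]), (264, [0.533, 0.353, 0.121]), (270, [0.53, 0.347, 0.106]), (302, [0.545, 0.339, 0.122]), (308, [0.561, 0.356, 0.18])]
256 [(258, [0.532, 0.355, 0.129]), (264, [0.532, 0.352, 0.125]), (270, [0.528, 0.346, 0.109]), (302, [0.545, 0.34, 0.129]), (308, [0.561, 0.356, 0.182])]
262 [(258, [0.55, 0.364, 0.179]), (264, [0.551, 0.363, 0.179]), (270, [0.552, 
[... 1054 characters left out ...]
), (270, [0.453, 0.289, -0.001]), (302, [0.539, 0.337, 0.157]), (308, [0.549, 0.345, 0.179])]
310 [(258, [0.529, 0.349, 0.161]), (264, [0.522, 0.342, 0.145]), (270, [0.449, 0.286, 0.0]), (302, [0.537, 0.336, 0.158]), (308, [0.547, 0.344, 0.178])]
316 [(258, [0.528, 0.348, 0.163]), (264, [0.519, 0.34, 0.145]), (270, [0.444, 0.282, -0.0]), (302, [0.535, 0.334, 0.158]), (308, [0.551, 0.349, 0.19])]
322 [(258, [0.547, 0.36, 0.198]), (264, [0.548, 0.359, 0.198]), (270, [0.549, 0.358, 0.199]), (302, [0.553, 0.353, 0.199]), (308, [0.554, 0.352, 0.198])]
328 [(258, [0.547, 0.36, 0.201]), (264, [0.547, 0.358, 0.199]), (270, [0.549, 0.358, 0.2]), (302, [0.553, 0.353, 0.2]), (308, [0.553, 0.351, 0.2])]
```

View pics/s3c.png

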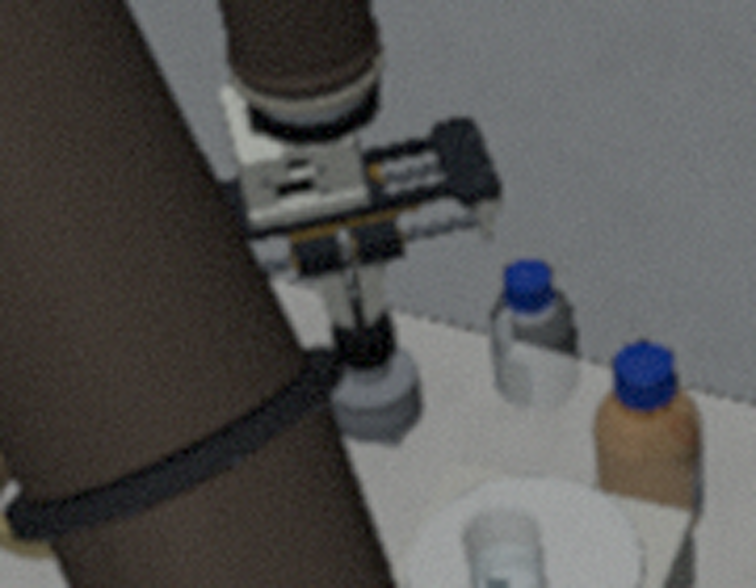

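Request:
move_arm --steps "-0.03 0 0 0 150;-0.06 0 0 0 150;-0.06 0 0 0 150;-0.06 0 0 0 150;-0.06 0 0 0 150"

```text
clock: 5.62
position: [0.53, 0.339, 0.1203]
ee_rot: [0.689, 1.459, -0.688]
force: [0.2, -0.5, -0.4]
width: 0.327
```

```bash
python3 - <<'E'
from h import *
delta([.53,.339,.06],-50)
d=snap('wrist','wrist4');s=snap('scene','scene4');P=cloud(d)
cv2.imwrite('pics/w4c.png',cv2.resize(d['img'][160:340,180:400],None,fx=3.5,fy=3.3,interpolation=2))
cv2.imwrite('pics/s4c.png',cv2.resize(s['img'][100:240,120:260],None,fx=4.2,fy=4.2,interpolation=2))
p=arm.observe()['position'];print('tcp px',proj(d,p),proj(s,p))
E
```

```text
pos [0.53   0.339  0.1203] jaw -50.5 shift [0.0603 0.0001 0.    ] turn deg -0.5 rad -0.009 j7 -1.16 t 5.6167 F [ 0.2 -0.5 -0.4] w 0.327
tcp px (np.float64(282.09953739255343), np.float64(231.22388737973932)) (np.float64(183.6852264398616), np.float64(189.26496849764732))
```

View pics/w4c.png

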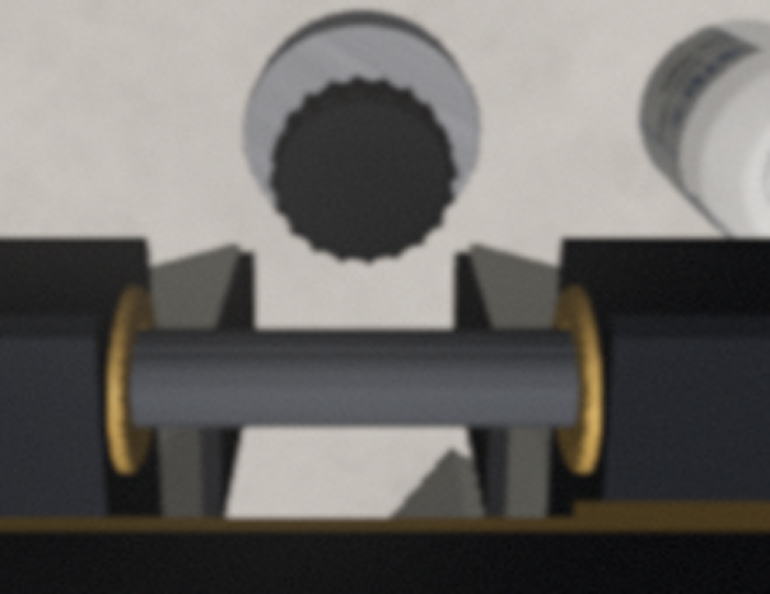

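View pics/s4c.png

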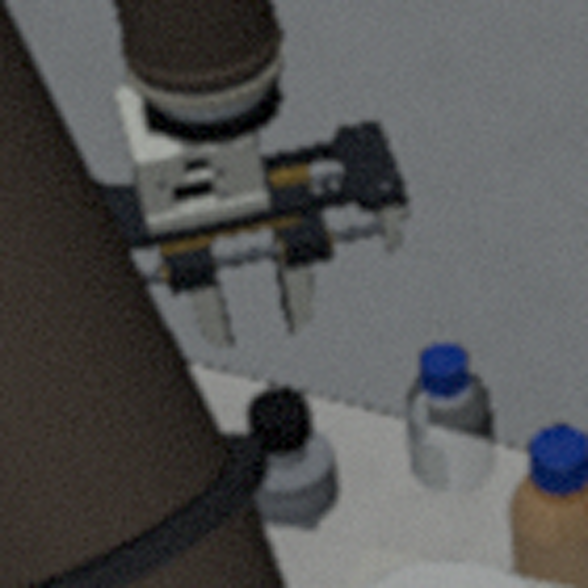

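```bash
python3 - <<'E'
from h import *
d=np.load('pics/wrist4.npz');P=cloud(d);p=arm.observe()['position'];M=R.from_rotvec(arm.observe()['ee_rot']).as_matrix()
for v in (231,233,234,235,236,238,242,246,250): print(v,[((P[v,u]-p)@M).round(3).tolist() for u in (232,244,247,250,316,320,330)])
w=np.load('pics/wrist0.npz');P=cloud(w)
print(np.round((P[[236,240,236,240],[190,188,370,372]]-[.2333,.579,.187])@np.array([[0,-.928,.374],[0,.374,.928],[-1,0,0]]),3))
E
```

```text
231 [[0.119, -0.04, -0.052], [0.12, -0.04, -0.04], [0.121, -0.041, -0.037], [0.121, -0.041, -0.034], [0.121, -0.041, 0.037], [0.12, -0.041, 0.041], [0.119, -0.04, 0.051]]
233 [[0.119, -0.042, -0.053], [0.121, -0.043, -0.04], [0.12, -0.043, -0.037], [0.121, -0.043, -0.034], [0.12, -0.043, 0.036], [0.12, -0.042, 0.041], [0.118, -0.042, 0.051]]
234 [[0.121, -0.044, -0.053], [-0.039, 0.012, -0.02], [-0.04, 0.012, -0.019], [0.12, -0.044, -0.034], [-0.04, 0.012, 0.018], [0.119, -0.043, 0.041], [0.12, -0.044, 0.051]]
235 [[0.119, -0.045, -0.053], [-0.041, 0.012, -0.02], [-0.041, 0.012, -0.019], [0.12, -0.045, -0.034], [-0.041, 0.012, 0.018], [-0.042, 0.012, 0.02], [0.118, -0.044, 0.051]]
236 [[0.12, -0.046, -0.053], [-0.043, 0.012, -0.02], [-0.043, 0.012, -0.018], [0.121, -0.046, -0.034], [-0.043, 0.012, 0.017], [-0.044, 0.012, 0.019], [0.12, -0.046, 0.051]]
238 [[-0.046, 0.012, -0.026], [-0.046, 0.012, -0.02], [-0.043, 0.011, -0.018], [-0.042, 0.011, -0.017], [-0.046, 0.012, 0.017], [-0.045, 0.012, 0.019], [-0.046, 0.012, 0.024]]
242 [[-0.052, 0.012, -0.025], [-0.052, 0.012, -0.019], [-0.049, 0.011, -0.018], [-0.048, 0.01, -0.016], [-0.052, 0.012, 0.016], [-0.051, 0.012, 0.018], [-0.052, 0.012, 0.023]]
246 [[-0.057, 0.012, -0.024], [-0.056, 0.012, -0.018], [-0.053, 0.011, -0.017], [-0.051, 0.009, -0.016], [-0.053, 0.011, 0.016], [-0.057, 0.012, 0.018], [-0.057, 0.012, 0.022]]
250 [[-0.063, 0.012, -0.023], [-0.059, 0.011, -0.018], [-0.058, 0.01, -0.017], [-0.051, 0.007, -0.016], [-0.058, 0.01, 0.016], [-0.062, 0.012, 0.017], [-0.062, 0.012, 0.022]]
[[ 0.186 -0.07  -0.115]
 [-0.045  0.01  -0.046]
 [ 0.187 -0.071  0.116]
 [-0.043  0.009  0.048]]
```

Request:
move_arm --steps "0 0 0 0 60;0 0 0 0 60;0.03 0 0 0 60;0.06 0 0 0 60;0.085 0 0 0 60;0.098 0 0 0 60;0.098 0 0 0 60;0.098 0 0 0 255;0.098 0 0 0 255;0.098 0 0 0 255" --squeeze 15

```text
clock: 6.55
position: [0.5315, 0.3394, 0.0243]
ee_rot: [0.69, 1.457, -0.687]
force: [-0.6, -0.5, 0.1]
width: 0.593
```

Request:
move_arm --steps "0 0 0 0 255;0 0 0 0 255;0 0 0 0 255;0 0 0 0 255"

```text
clock: 6.88
position: [0.5312, 0.339, 0.0235]
ee_rot: [0.69, 1.458, -0.687]
force: [0.3, -0.7, 5.9]
width: 0.432
```

```bash
python3 - <<'E'
from h import *
delta([.53,.339,.06],-50)
E
```

```text
pos [0.5312 0.339  0.0235] jaw -50.6 shift [-0.0365 -0.0009 -0.0007] turn deg -0.6 rad -0.01 j7 -1.09 t 6.8833 F [ 0.3 -0.7  5.9] w 0.432
```

Request:
move_arm --steps "0 0 0 0 100;0 0 0 0 100;0 0 0 -0.12 100;0 0 0 -0.24 100;0 0 0 -0.36 100;0 0 0 -0.48 100;0 0 0 -0.6 100;0 0 0 -0.72 100;0 0 0 -0.84 100;0 0 0 -0.96 100"

```text
clock: 7.72
position: [0.5297, 0.3389, 0.0223]
ee_rot: [-0.066, 1.571, 0.066]
force: [-0.8, -0.5, -1.3]
width: 0.603
```

Request:
move_arm --steps "0 0 0 -0.12 100;0 0 0 -0.24 100;0 0 0 -0.36 100;0 0 0 -0.48 100;0 0 0 -0.61 100;0 0 0 -0.61 255;0 0 0 -0.61 255;0 0 0 -0.61 255;0 0 0 -0.61 255;0 0 0 -0.61 255"

```text
clock: 8.55
position: [0.5303, 0.3391, 0.0226]
ee_rot: [-0.537, 1.503, 0.537]
force: [1.0, 1.2, -0.8]
width: 0.432
```

```bash
python3 - <<'E'
from h import *
delta([.53,.339,.06],39.5)
d=snap('wrist','wrist5')
cv2.imwrite('pics/w5c.png',cv2.resize(d['img'][160:340,180:400],None,fx=3.5,fy=3.3,interpolation=2))
E
```

```text
pos [0.5303 0.3391 0.0226] jaw 39.3 shift [-0.0374  0.0001 -0.0003] turn deg -0.2 rad -0.003 j7 0.16 t 8.55 F [ 1.   1.2 -0.8] w 0.432
```

View pics/w5c.png

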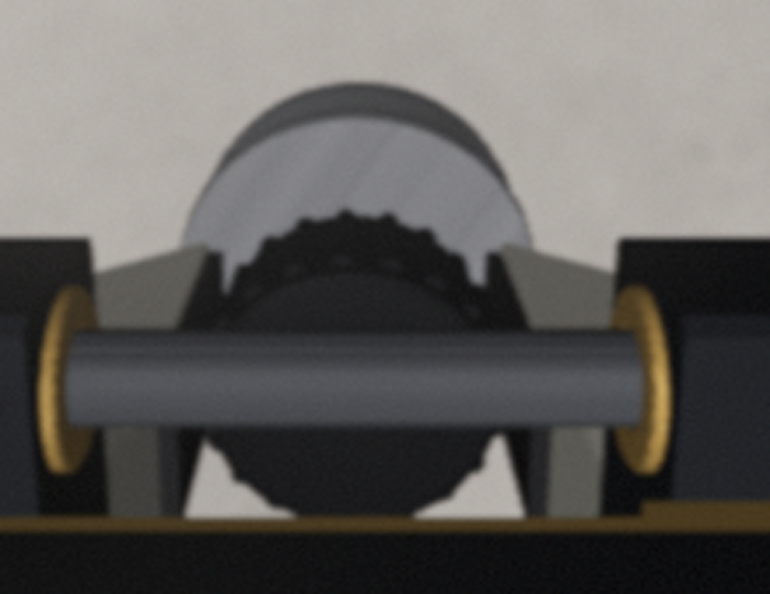

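```bash
python3 - <<'E'
from h import *
d=np.load('pics/wrist5.npz');s=arm.observe();M=R.from_rotvec(s['ee_rot']).as_matrix()
for uv in((281.4,242.4),(281.4,316.5),(281.4,279.5)):
    p=onz(d,*uv,.092);print(p,M.T@(p-s['position']))
# body top circle : top arc at y=117 ->v
p=onz(d,282,160+117/3.3,.048);print(p,M.T@(p-s['position']))
t=np.load('pics/top0.npz');g=cv2.cvtColor(t['img'],6).astype(float);P=cloud(t)
# recess dark quad in top image
m=np.zeros(g.shape,np.uint8);u0,v0=330,258
roi=g[v0-22:v0+22,u0-22:u0+22];print(np.round(roi[::3,::3]).astype(int))
E
```

```text
[0.51933672 0.35401528 0.092     ] [-0.06942824  0.01848667  0.00098851]
[0.54212478 0.32619137 0.092     ] [-0.06942359 -0.01747811  0.00096835]
[0.53038411 0.34052656 0.092     ] [-0.06942599  0.00105135  0.00097874]
[0.5127194  0.36276333 0.048     ] [-0.02542957  0.02945287  0.0014083 ]
[[132 146 149 160 160 158 153 152 152 159 115 136 152 143 149]
 [150 155 160 158 125  79  66  66  69  92 128  99 142 151 122]
 [158 161 150  71  79 108 115 115 113 111  90  81  94 149 148]
 [159 154  65  86 115 114 111 115 114 116 115 108  61 108 150]
 [158 100  73 113 113  97  68  81 103 112 115 115 104  68 123]
 [155  51 105 113 113  76  65  65  64  69  86 103 116  71  95]
 [133  50 112 112 111  66  65  68  65  64  64  83 115  99 126]
 [120  60 114 112  95  64  71 112  82  65  65 106 114 108  99]
 [124  53 114 111  75  65  66  98  73  63  69 114 114 107  99]
 [144  44 108 112  75  65  64  63  65  63  85 114 114  97 124]
 [156  66  86 116 113 108  88  71  66  66 105 115 113  69 138]
 [148 127  42 107 114 115 118 114 106  90 114 114  94  79 153]
 [ 96 152 101  50 101 114 117 116 117 115 115  92  53 144 156]
 [ 71 122 151 109  46  69  96 108 110  93  63  66 142 157 156]
 [133  68 140 153 145 104  63  58  57  75 124 153 158 155 147]]
```

Request:
move_arm --steps "0 0 0 0 255;-0.03 0 0 0 255;-0.07 0 0 0 255;-0.11 0 0 0 255;-0.15 0 0 0 255;-0.19 0 0 0 255;-0.22 -0.015 -0.014 0 255;-0.22 -0.035 -0.032 0 255;-0.22 -0.06 -0.054 0 255;-0.22 -0.086 -0.078 0 255" --squeeze 50

```text
clock: 9.43
position: [0.5237, 0.2223, 0.2424]
ee_rot: [-0.539, 1.503, 0.54]
force: [0.2, -0.8, -5.2]
width: 0.424
```

Request:
move_arm --steps "0 -0.026 -0.023 0 255;0 -0.052 -0.047 0 255;0 -0.08 -0.072 0 255;0 -0.108 -0.097 0 255;0 -0.136 -0.122 0 255;0 -0.164 -0.147 0 255;0 -0.192 -0.172 0 255;0 -0.22 -0.198 0 255;0 -0.245 -0.22 0 255;0 -0.262 -0.236 0 255"

```text
clock: 10.27
position: [0.507, -0.1332, 0.2422]
ee_rot: [-0.536, 1.505, 0.535]
force: [0.7, -0.7, -3.2]
width: 0.427
```

Request:
move_arm --steps "0 0 0 0 255;0 0 0 0 255;0 0 0 0 255"

```text
clock: 10.52
position: [0.5081, -0.1285, 0.242]
ee_rot: [-0.537, 1.504, 0.539]
force: [-0.1, 1.9, -4.0]
width: 0.424
```

```bash
python3 - <<'E'
from h import *
delta([.445,-.052,.12],39.5)
d=snap('wrist','wrist6');t=snap('top','top6');delta([.445,-.052,.12],39.5)
E
```

```text
pos [ 0.5081 -0.1285  0.242 ] jaw 39.4 shift [ 1.222e-01  9.890e-02 -1.000e-04] turn deg -0.1 rad -0.002 j7 0.95 t 10.5167 F [-0.1  1.9 -4. ] w 0.424
pos [ 0.5085 -0.1278  0.2422] jaw 39.5 shift [ 0.1224  0.0988 -0.0007] turn deg 0.0 rad 0.0 j7 0.95 t 10.6167 F [ 0.2 -0.2 -3.9] w 0.428
```

View pics/wrist6.png

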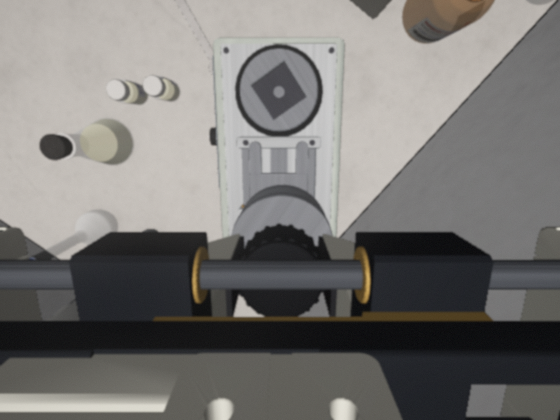

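View pics/top6.png

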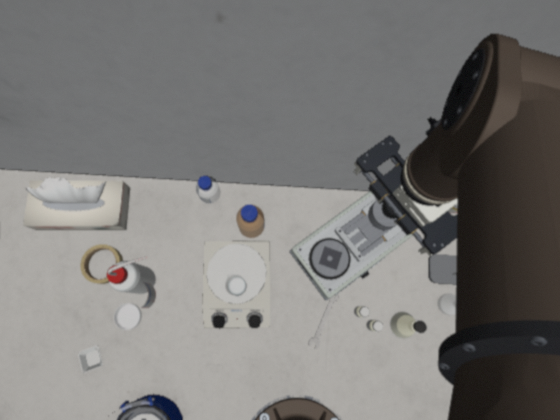

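```bash
cat > meas.py <<'E'
from h import *
def plate(d,show=None):
    g=cv2.cvtColor(d['img'],6);P=cloud(d)
    u0,v0=[int(round(x)) for x in proj(d,[.445,-.052,.08])]
    z=P[...,2]; out={}
    H=np.array(g,float); r=55
    roi=g[max(0,v0-r):v0+r,u0-r:u0+r]; ou,ov=u0-r,max(0,v0-r)
    big=cv2.resize(cv2.GaussianBlur(roi,(3,3),0),None,fx=4,fy=4,interpolation=cv2.INTER_CUBIC)
    return g,roi,ou,ov,big
if __name__=='__main__':
    d=np.load('pics/wrist6.npz');g,roi,ou,ov,big=plate(d);cv2.imwrite('pics/plate6.png',big)
    print(ou,ov); print(g[ov:ov+2*55:6,ou:ou+110:6])
    c=lambda cx,cy:onz(d,(cx+.5)/4-.5+ou,(cy+.5)/4-.5+ov,.08)
    # recess: dark blob containing centre; 
    for th in(70,80,90,100):
        m=(big<th).astype(np.uint8);n,l,st,ce=cv2.connectedComponentsWithStats(m)
        h,w=big.shape
        for k in range(1,n):
            x,y,ww,hh,a=st[k]
            if a>1500:
                cnt=max(cv2.findContours((l==k).astype(np.uint8),cv2.RETR_EXTERNAL,cv2.CHAIN_APPROX_NONE)[0],key=len)
                q=np.array([c(*p[0])[:2] for p in cnt],np.float32)
                q7=np.array([onz(d,(p[0][0]+.5)/4-.5+ou,(p[0][1]+.5)/4-.5+ov,.07)[:2] for p in cnt],np.float32)
                (cc,rr)=cv2.minEnclosingCircle(q)
                print(th,st[k].tolist(),'rect80',cv2.minAreaRect(q),'rect70',cv2.minAreaRect(q7),'circ',cc,rr)
E
python3 meas.py
```

```text
225 40
[[193 195 189 187 191 190 189 189 194 194 189 191 191 191 191 190 189 188
  189]
 [171 189 189 193 191 191 178  95  52  51  51 125 190 196 197 192 192 195
  181]
 [109 188 189 192 191  88  84 138 139 140 134 135  62 116 197 193 193 188
  146]
 [192 191 190 192  56 137 139 138 137 140 140 135 139 107  89 195 194 196
  194]
 [193 191 189  96 128 141 143 141 139  96  84 139 138 139  94 154 193 198
  194]
 [195 191 189  65 144 142 141 137  74  74  73 133 133 138 137  49 196 196
  195]
 [194 194 113 138 144 143 121  72  74  74  75  75 141 139 140  97 171 199
  196]
 [194 192  60 142 141  90  74  75  73  74  76  75 103 138 141 134  98 199
  197]
 [195 193  50 143 140  75  74  75  85 137  76  74  75 139 138 136  66 199
  195]
 [195 195  51 138 141 131  76  76  94 141  78  75  78  77 141 135  73 199
  196]
 [196 196  70 142 137 141  96  76  76  76  74  76  77 130 143 118 106 200
  193]
 [198 196 142 104 141 142 141  75  77  77  73  90 140 141 142  62 184 200
  190]
 [197 196 191  47 140 140 142 130  75  76 124 141 139 140 129  49 197 200
  189]
 [196 198 191 152  61 141 139 141  92 14
[... 2056 characters left out ...]
0.04944475367665291) 0.028518380597233772
100 [43, 18, 346, 368, 19573] rect80 ((0.4414810240268707, -0.05036664381623268), (0.092653788626194, 0.09275580942630768), 72.74822998046875) rect70 ((0.44078394770622253, -0.04963691905140877), (0.09523578733205795, 0.09534069895744324), 72.74829864501953) circ (0.4419087767601013, -0.05004061385989189) 0.047010231763124466
100 [108, 88, 214, 227, 24757] rect80 ((0.4405014216899872, -0.04945226013660431), (0.042472220957279205, 0.042919501662254333), 73.44730377197266) rect70 ((0.4397770166397095, -0.04869702830910683), (0.043655797839164734, 0.0441155768930912), 73.44731903076172) circ (0.4405938982963562, -0.04939829930663109) 0.02923646569252014
```

View pics/plate6.png

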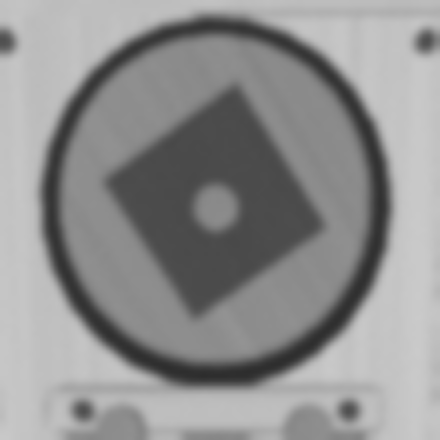

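```bash
python3 - <<'E'
from h import *
for n in('top0','top6','scene0'):
    d=np.load(f'pics/{n}.npz');g=cv2.cvtColor(d['img'],6)
    u0,v0=[int(round(x)) for x in proj(d,[.4405,-.0495,.08])];r=14
    roi=cv2.resize(g[v0-r:v0+r,u0-r:u0+r],None,fx=8,fy=8,interpolation=cv2.INTER_CUBIC)
    for th in(85,90):
        m=(roi<th).astype(np.uint8);k,l,st,ce=cv2.connectedComponentsWithStats(m);j=1+st[1:,4].argmax()
        cnt=max(cv2.findContours((l==j).astype(np.uint8),0,1)[0],key=len)
        q=np.array([onz(d,(p[0][0]+.5)/8-.5+u0-r,(p[0][1]+.5)/8-.5+v0-r,.08)[:2] for p in cnt],np.float32);print(n,th,st[j].tolist(),cv2.minAreaRect(q))
d=np.load('pics/wrist6.npz');g=cv2.cvtColor(d['img'],6)
# disc inner boundary: contour of bright disc
m=((g>115)&(g<165)).astype(np.uint8)
from math import *
u0,v0=proj(d,[.4405,-.0495,.08]);pts=[]
for a in np.arange(0,2*pi,.05):
    prev=None
    for rr in np.arange(.036,.05,.0002):
        p=proj(d,[.4405+rr*cos(a),-.0495+rr*sin(a),.08]);x=cv2.getRectSubPix(g.astype(np.float32),(1,1),p)[0,0]
        if x<95: pts.append((.4405+rr*cos(a),-.0495+rr*sin(a)));break
pts=np.array(pts,np.float32);print('disc',cv2.fitEllipse(pts))
# square in tool cap jar now: cap px
E
```

```text
top0 85 [36, 32, 178, 179, 19499] ((0.4398319125175476, -0.05098896473646164), (0.042486872524023056, 0.04213615506887436), 73.37255859375)
top0 90 [34, 30, 181, 182, 20773] ((0.4398883283138275, -0.051030661910772324), (0.04344548285007477, 0.04320656508207321), 73.35773468017578)
top6 85 [40, 36, 171, 170, 16902] ((0.4398510456085205, -0.05115460976958275), (0.04054625332355499, 0.04009950906038284), 73.51812744140625)
top6 90 [37, 34, 175, 174, 18275] ((0.43984320759773254, -0.05102229490876198), (0.04156716912984848, 0.04101967066526413), 73.65345001220703)
scene0 85 [20, 40, 197, 159, 16668] ((0.43871644139289856, -0.050280869007110596), (0.04507127031683922, 0.04452255368232727), 73.71237182617188)
scene0 90 [18, 37, 206, 164, 17987] ((0.4385412633419037, -0.05039707198739052), (0.04668533802032471, 0.046238940209150314), 73.34502410888672)
disc ((0.4405874013900757, -0.04956655949354172), (0.08365664631128311, 0.08370356261730194), 157.43153381347656)
```

Request:
move_arm --steps "0 0.03 -0.001 0 255;0 0.065 -0.002 0 255;0.01 0.095 -0.004 0 255;0.04 0.103 -0.004 0 255;0.075 0.103 -0.004 0 255;0.105 0.103 -0.004 0 255;0.125 0.103 -0.004 0 255;0.133 0.103 -0.004 0 255;0.133 0.103 -0.004 0 255;0.133 0.103 -0.004 0 255"

```text
clock: 11.45
position: [0.4406, -0.0519, 0.1102]
ee_rot: [-0.539, 1.503, 0.539]
force: [0.3, -0.3, -4.0]
width: 0.425
```

```bash
python3 - <<'E'
from h import *
delta([.440,-.0508,.1025],39.5)
t=snap('top','top7');s=snap('scene','scene7')
cv2.imwrite('pics/s7c.png',cv2.resize(s['img'][190:310,240:420],None,fx=4.2,fy=4.2,interpolation=2))
delta([.440,-.0508,.1025],39.5)
E
```

```text
pos [ 0.4406 -0.0519  0.1102] jaw 39.5 shift [0.0077 0.0013 0.0003] turn deg -0.0 rad -0.001 j7 0.82 t 11.45 F [ 0.3 -0.3 -4. ] w 0.425
pos [ 0.4415 -0.0522  0.1109] jaw 39.4 shift [ 0.0084  0.002  -0.0003] turn deg -0.1 rad -0.001 j7 0.82 t 11.55 F [ 1.6  0.2 -4.2] w 0.428
```

View pics/s7c.png

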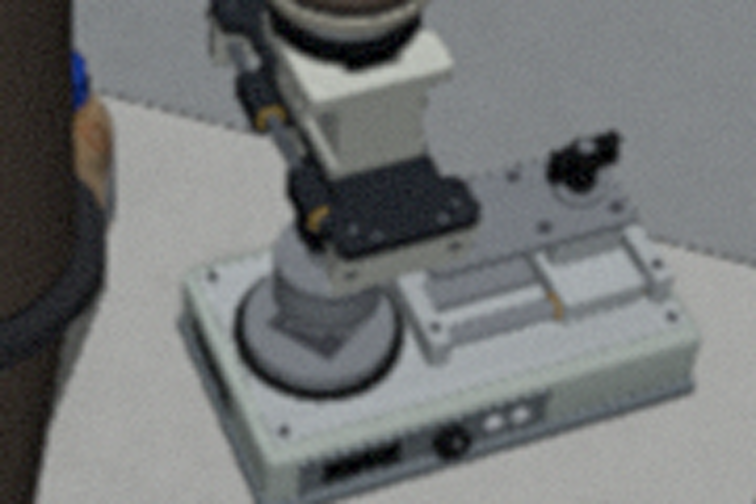

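Request:
move_arm --steps "0.003 0 0 0 255;0.003 0 0 0 255;0.003 0 0 0 255"

```text
clock: 11.8
position: [0.4404, -0.0523, 0.1071]
ee_rot: [-0.538, 1.502, 0.538]
force: [-0.0, -0.8, -3.0]
width: 0.43
```

```bash
python3 - <<'E'
from h import *
delta([.440,-.0508,.1025],39.5)
E
```

```text
pos [ 0.4404 -0.0523  0.1071] jaw 39.4 shift [0.0046 0.0015 0.0006] turn deg -0.1 rad -0.002 j7 0.82 t 11.8 F [-0.  -0.8 -3. ] w 0.43
```

Correct laterally by +1.5 mm in y, then touch down gently.

Request:
move_arm --steps "0.001 0.0015 0.0005 0 255;0.003 0.0015 0.0005 0 255;0.004 0.0015 0.0005 0 255;0.005 0.0015 0.0005 0 255;0.006 0.0015 0.0005 0 255;0.006 0.0015 0.0005 0 255"

```text
clock: 12.3
position: [0.4403, -0.051, 0.1019]
ee_rot: [-0.538, 1.502, 0.538]
force: [-5.0, 0.6, 19.6]
width: 0.428
```

```bash
python3 - <<'E'
from h import *
delta([.440,-.0508,.1025],39.5)
E
```

```text
pos [ 0.4403 -0.051   0.1019] jaw 39.4 shift [-0.0006  0.0003 -0.0001] turn deg -0.1 rad -0.002 j7 0.82 t 12.3 F [-5.   0.6 19.6] w 0.428
```

Request:
move_arm --steps "-0.0004 0 0 0.05 255;-0.0004 0 0 0.1 255;-0.0004 0 0 0.15 255;-0.0004 0 0 0.2 255;-0.0004 0 0 0.25 255"

```text
clock: 12.72
position: [0.4423, -0.0516, 0.1021]
ee_rot: [-0.343, 1.539, 0.34]
force: [2.5, -2.3, 2.8]
width: 0.427
```

```bash
cat > st.py <<'E'
from h import *
s=arm.observe();delta([.440,-.0508,.1025],39.5,s);print(s['ft_torque'].round(2))
E
python3 st.py
```

```text
pos [ 0.4423 -0.0516  0.1021] jaw 24.9 shift [-0.0004  0.0017 -0.0017] turn deg -14.6 rad -0.254 j7 0.59 t 12.7167 F [ 2.5 -2.3  2.8] w 0.427
[-0.81 -0.81  0.11]
```

Request:
move_arm --steps "0.0005 0 0 0.05 255;0.001 0 0 0.1 255;0.001 0 0 0.15 255;0.001 0 0 0.15 255"

```text
clock: 13.05
position: [0.4426, -0.0513, 0.1015]
ee_rot: [-0.224, 1.554, 0.222]
force: [1.5, -2.0, 9.1]
width: 0.431
```

```bash
python3 st.py
```

```text
pos [ 0.4426 -0.0513  0.1015] jaw 16.3 shift [-0.0011  0.0012 -0.0024] turn deg -23.2 rad -0.405 j7 0.46 t 13.05 F [ 1.5 -2.   9.1] w 0.431
[-0.47 -0.66 -0.01]
```

Request:
move_arm --steps "0 0.001 -0.002 0 255;0.0003 0.001 -0.002 0.05 255;0.0003 0.001 -0.002 0.1 255;0.0003 0.001 -0.002 0.15 255"

```text
clock: 13.38
position: [0.4393, -0.0498, 0.1002]
ee_rot: [-0.107, 1.565, 0.107]
force: [4.7, 2.4, -2.5]
width: 0.425
```

```bash
python3 st.py; python3 -c "
from h import *
print(R.from_rotvec(arm.observe()['ee_rot']).as_matrix().round(4))"
```

```text
pos [ 0.4393 -0.0498  0.1002] jaw 7.8 shift [-0.0023 -0.0011  0.0005] turn deg -31.7 rad -0.553 j7 0.32 t 13.3833 F [ 4.7  2.4 -2.5] w 0.425
[ 0.78 -1.32  0.45]
[[ 3.500e-03 -1.360e-01  9.907e-01]
 [ 5.000e-04  9.907e-01  1.360e-01]
 [-1.000e+00  1.000e-04  3.500e-03]]
```

Request:
move_arm --steps "0.002 0 0 0 255;0.004 0 0 0 255;0.006 0 0 0 255;0.006 0 0 0 255"

```text
clock: 13.72
position: [0.4395, -0.0496, 0.0947]
ee_rot: [-0.11, 1.564, 0.111]
force: [2.0, 3.7, 7.1]
width: 0.43
```

```bash
python3 st.py
```

```text
pos [ 0.4395 -0.0496  0.0947] jaw 8.1 shift [-0.0078 -0.0012  0.0004] turn deg -31.4 rad -0.548 j7 0.33 t 13.7167 F [2.  3.7 7.1] w 0.43
[ 0.79 -0.41  0.77]
```

Request:
move_arm --steps "0.001 0 0 -0.03 255;0.002 0 0 -0.03 255;0.003 0 0 -0.03 255;0.003 0 0 -0.03 255"

```text
clock: 14.05
position: [0.4397, -0.0496, 0.0923]
ee_rot: [-0.132, 1.563, 0.133]
force: [0.7, 5.1, 20.0]
width: 0.426
```

```bash
python3 st.py
```

```text
pos [ 0.4397 -0.0496  0.0923] jaw 9.7 shift [-0.0102 -0.0012  0.0002] turn deg -29.8 rad -0.52 j7 0.36 t 14.05 F [ 0.7  5.1 20. ] w 0.426
[1.1  0.47 0.24]
```

Request:
move_arm --steps "-0.001 0 0 0 255;-0.001 0 0 0 110;-0.001 0 0 0 110;-0.001 0 0 0 110;-0.001 0 0 0 110;-0.02 0 0 0 110;-0.05 0 0 0 110;-0.09 0 0 0 110;-0.12 0 0 0 110;-0.12 0 0 0 110"

```text
clock: 14.88
position: [0.4402, -0.0511, 0.2158]
ee_rot: [-0.131, 1.559, 0.131]
force: [0.8, -0.1, 0.2]
width: 0.568
```

```bash
python3 - <<'E'
from h import *
t=snap('top','top8');s=snap('scene','scene8');w=snap('wrist','wrist8')
delta([.52,-.16,.25],39.5)
cv2.imwrite('pics/s8c.png',cv2.resize(s['img'][190:310,240:420],None,fx=4.2,fy=4.2,interpolation=2))
P=cloud(w);q=P[(np.hypot(P[...,0]-.44,P[...,1]+.05)<.025)&(P[...,2]<.19)&(P[...,2]>.13)];print(len(q),np.percentile(q[:,2],[5,25,50,75,95]) if len(q) else '')
P=cloud(s);q=P[(np.hypot(P[...,0]-.44,P[...,1]+.05)<.025)&(P[...,2]<.175)&(P[...,2]>.13)];print(len(q),np.percentile(q[:,2],[5,25,50,75,95]) if len(q) else '')
E
```

```text
pos [ 0.4369 -0.0505  0.2103] jaw 9.6 shift [-0.0398 -0.1218  0.0636] turn deg -29.9 rad -0.522 j7 0.24 t 15.0333 F [-0.6  0.3 -0.1] w 0.568
1955 [0.15025679 0.16077176 0.16145027 0.161937   0.16264286]
299 [0.14014902 0.15197504 0.16028463 0.16203205 0.16420884]
```

View pics/s8c.png

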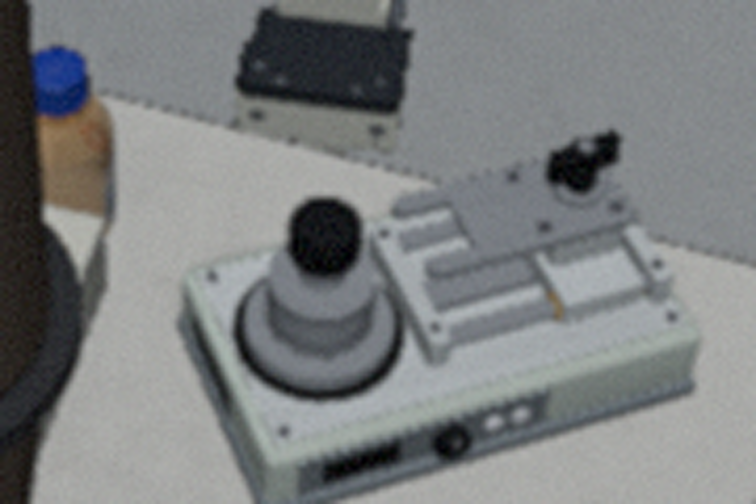

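View pics/wrist8.png

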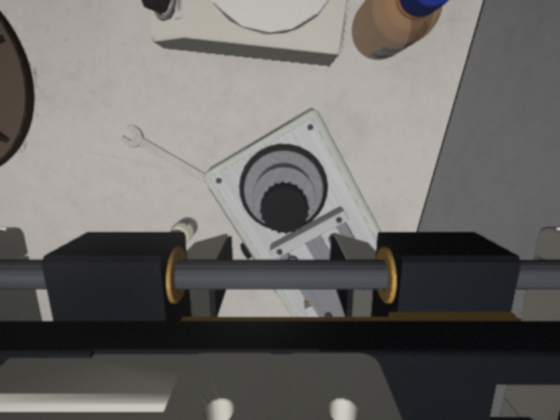

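```bash
python3 - <<'E'
from h import *
for n in('top0','top8','scene8','scene0'):
    d=np.load(f'pics/{n}.npz');g=cv2.cvtColor(d['img'],6)
    u,v=[int(round(x)) for x in proj(d,[.536,-.168,.16])];r=16
    roi=g[v-r:v+r,u-r:u+r];big=cv2.resize(roi,None,fx=8,fy=8,interpolation=2)
    m=(big<55).astype(np.uint8);k,l,st,c=cv2.connectedComponentsWithStats(m);j=1+st[1:,4].argmax()
    cnt=max(cv2.findContours((l==j).astype(np.uint8),0,1)[0],key=len)
    q=np.array([onz(d,(p[0][0]+.5)/8-.5+u-r,(p[0][1]+.5)/8-.5+v-r,.166)[:2] for p in cnt],np.float32);print(n,cv2.minAreaRect(q),st[j][4]/64)
    cv2.imwrite(f'pics/knob_{n}.png',big)
    for p in((.44,-.0505),):
        pass
t=np.hstack([cv2.imread(f'pics/knob_{n}.png') for n in('top8','scene8')]);cv2.imwrite('pics/knobs.png',t)
# jar cap in top8
d=np.load('pics/top8.npz')
for a in(.44,-.0505,.162),: print(proj(d,a))
E
```

```text
top0 ((0.5281850695610046, -0.15795810520648956), (0.016819752752780914, 0.026195626705884933), 39.8594856262207) 63.234375
top8 ((0.5344421863555908, -0.14684531092643738), (0.03250666335225105, 0.07520249485969543), 85.21065521240234) 440.25
scene8 ((0.5279424786567688, -0.16878700256347656), (0.02879798412322998, 0.052200257778167725), 71.55084991455078) 131.46875
scene0 ((0.5276697278022766, -0.16862808167934418), (0.03011622093617916, 0.05376633256673813), 72.24114990234375) 145.9375
(np.float64(335.8291750108832), np.float64(252.63921570152905))
```

View pics/knobs.png

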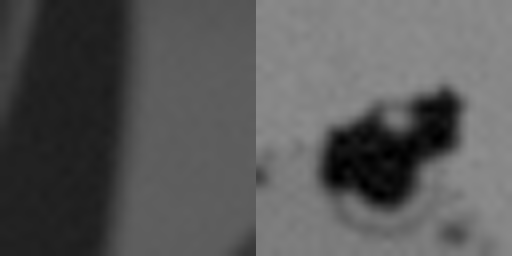

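```bash
python3 - <<'E'
from h import *
d=np.load('pics/top0.npz')
g=d['img'][196:228,377:409];cv2.imwrite('pics/k0.png',cv2.resize(g,None,fx=16,fy=16,interpolation=2))
gg=cv2.cvtColor(d['img'],6)
m=(gg<60).astype(np.uint8);m[:200]=0;m[225:]=0;m[:,:380]=0;m[:,408:]=0
m=cv2.morphologyEx(m,cv2.MORPH_CLOSE,np.ones((5,5)));v,u=np.nonzero(m);print(u.mean(),v.mean(),onz(d,u.mean(),v.mean(),.16),onz(d,392.6,211.9,.166))
c=np.float32([onz(d,a,b,.166)[:2] for a,b in zip(u,v)]);print(cv2.minAreaRect(c))
E
```

```text
390.4424778761062 212.0796460176991 [ 0.53532586 -0.16647165  0.16      ] [ 0.53440352 -0.16923456  0.166     ]
((0.5356261134147644, -0.16531650722026825), (0.014803510159254074, 0.04616576060652733), 47.18496322631836)
```

View pics/k0.png

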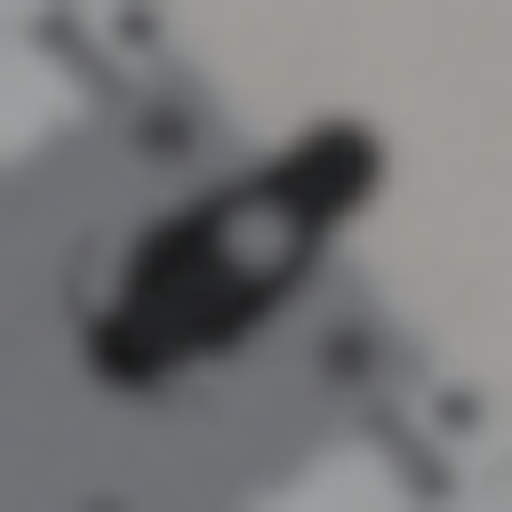

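Request:
move_arm --steps "0 -0.03 0.017 -0.12 60;0 -0.06 0.034 -0.24 60;0 -0.09 0.051 -0.36 60;0 -0.115 0.066 -0.48 60;0 -0.132 0.0755 -0.617 60;0 -0.132 0.0755 -0.617 60;0 -0.132 0.0755 -0.617 60;0 -0.132 0.0755 -0.617 60"

```text
clock: 15.7
position: [0.5326, -0.1679, 0.2089]
ee_rot: [-0.61, 1.486, 0.613]
force: [-0.2, 0.6, -0.3]
width: 0.764
```

```bash
python3 - <<'E'
from h import *
delta([.536,-.168,.101],45)
w=snap('wrist','wrist9')
s=snap('scene','scene9')
cv2.imwrite('pics/s9c.png',cv2.resize(s['img'][190:310,240:420],None,fx=4.2,fy=4.2,interpolation=2))
delta([.536,-.168,.101],45)
E
```

```text
pos [ 0.5326 -0.1679  0.2089] jaw 44.8 shift [ 0.1079 -0.0028  0.0025] turn deg -0.2 rad -0.003 j7 1.16 t 15.7 F [-0.2  0.6 -0.3] w 0.764
pos [ 0.5331 -0.1672  0.2098] jaw 44.9 shift [ 0.1088 -0.0028  0.0016] turn deg -0.1 rad -0.002 j7 1.16 t 15.8 F [ 0.9  0.1 -0.7] w 0.764
```

View pics/wrist9.png

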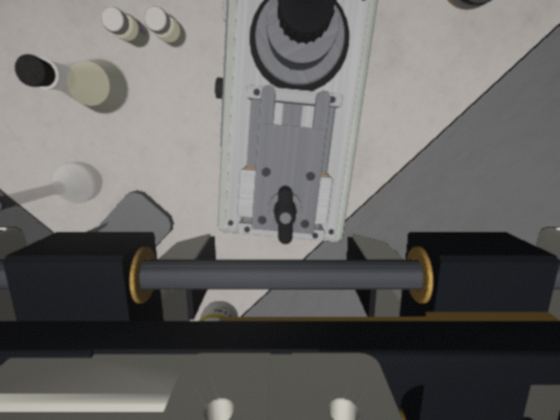

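```bash
python3 - <<'E'
from h import *
d=np.load('pics/wrist9.npz');g=cv2.cvtColor(d['img'],6);P=cloud(d)
m=((g<50)).astype(np.uint8);m[:180]=0;m[248:]=0;m[:,270:271]*=0;m[:,:268]=0;m[:,304:]=0
m=cv2.morphologyEx(m,cv2.MORPH_CLOSE,np.ones((5,5)));k,l,st,c=cv2.connectedComponentsWithStats(m);j=1+st[1:,4].argmax();print(st[j],c[j])
cnt=max(cv2.findContours((l==j).astype(np.uint8),0,1)[0],key=len)
q=np.float32([onz(d,*p[0],.166)[:2] for p in cnt]);print(cv2.minAreaRect(q))
for uv in((285.5,188),(287,243)): print(onz(d,*uv,.166))
E
```

```text
[275 187  21  56 659] [284.85432473 212.79969651]
((0.5363702774047852, -0.1659868061542511), (0.015737606212496758, 0.04504632204771042), 44.52309036254883)
[ 0.5213008  -0.15032432  0.166     ]
[ 0.55404852 -0.18137437  0.166     ]
```

Request:
move_arm --steps "0.035 -0.0025 0.0025 0 60;0.07 -0.0025 0.0025 0 60;0.095 -0.0025 0.0025 0 60;0.108 -0.0025 0.0025 0 60;0.108 -0.0025 0.0025 0 60;0.108 -0.0025 0.0025 0 255;0.108 -0.0025 0.0025 0 255;0.108 -0.0025 0.0025 0 255;0.108 -0.0025 0.0025 0 255;0.108 -0.0025 0.0025 0 255" --squeeze 35

```text
clock: 16.63
position: [0.538, -0.1681, 0.1037]
ee_rot: [-0.614, 1.481, 0.613]
force: [-0.5, -0.1, 0.4]
width: 0.454
```

Request:
move_arm --steps "0 0 0 0 255;0 0 0 0 255;0 0 0 0 255;0 0 0 0 255;0 0 0 0 255"

```text
clock: 17.05
position: [0.5375, -0.168, 0.1028]
ee_rot: [-0.613, 1.482, 0.613]
force: [-0.4, 1.0, 1.1]
width: 0.198
```

```bash
python3 - <<'E'
from h import *
delta([.5365,-.1672,.101],45)
print(arm.observe()['ft_torque'])
E
```

```text
pos [ 0.5375 -0.168   0.1028] jaw 45.0 shift [ 0.0018  0.0013 -0.0001] turn deg -0.0 rad -0.001 j7 1.23 t 17.05 F [-0.4  1.   1.1] w 0.198
[ 0.01153697  0.13497397 -0.02539588]
```

Request:
move_arm --steps "0 0 0 0 255;0 0 0 0 255;0 0 0 0 255"

```text
clock: 17.3
position: [0.5375, -0.168, 0.1028]
ee_rot: [-0.614, 1.482, 0.614]
force: [-0.1, 0.6, 1.8]
width: 0.201
```

Request:
move_arm --steps "0 0 0 -0.1 255;0 0 0 -0.2 255;0 0 0 -0.3 255;0 0 0 -0.4 255;0 0 0 -0.5 255;0 0 0 -0.6 255;0 0 0 -0.7 255;0 0 0 -0.8 255;0 0 0 -0.9 255;0 0 0 -0.9 255"

```text
clock: 18.13
position: [0.5372, -0.1686, 0.1027]
ee_rot: [-1.296, 1.151, 1.295]
force: [0.4, -1.6, 1.0]
width: 0.196
```

```bash
python3 - <<'E'
from h import *
delta([.5375,-.168,.1028],96.6)
print(arm.observe()['ft_torque'])
w=snap('wrist','wrist10');s=snap('scene','scene10')
cv2.imwrite('pics/s10c.png',cv2.resize(s['img'][190:310,240:420],None,fx=4.2,fy=4.2,interpolation=2))
E
```

```text
pos [ 0.5372 -0.1686  0.1027] jaw 96.8 shift [-0.0001 -0.0003  0.0006] turn deg 0.2 rad 0.003 j7 2.01 t 18.1333 F [ 0.4 -1.6  1. ] w 0.196
[-0.30568864  0.19445852 -0.10281009]
```

View pics/wrist10.png

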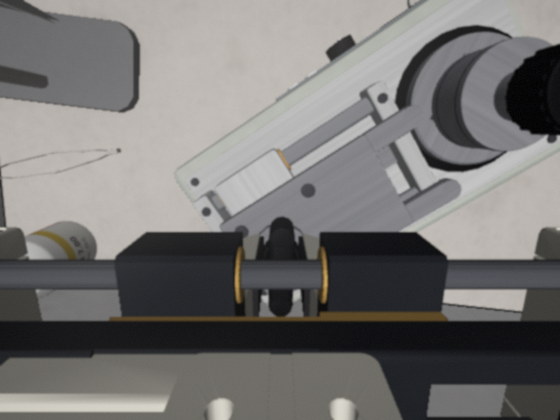

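View pics/s10c.png

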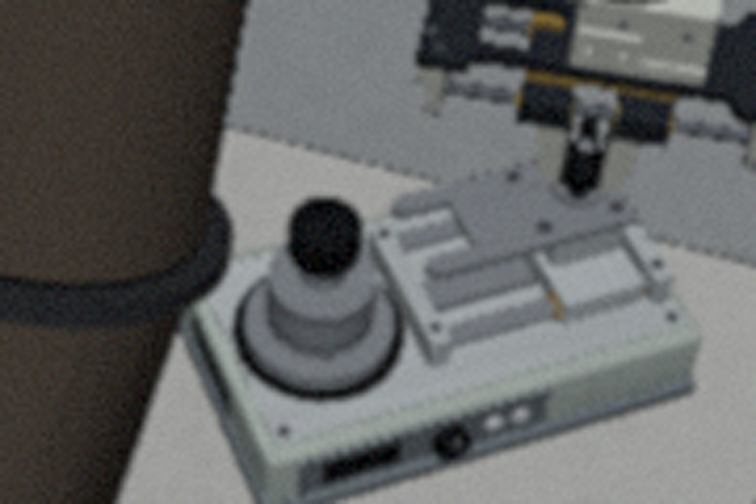

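Request:
move_arm --steps "0 0.003 0.005 0 255;0 0.007 0.01 0 255;0 0.01 0.016 0 255;0 0.014 0.022 0 255;0 0.018 0.028 0 255;0 0.022 0.034 0 255;0 0.026 0.04 0 255;0 0.03 0.046 0 255;0 0.0325 0.0504 0 255;0 0.0325 0.0504 0 255"

```text
clock: 19.07
position: [0.4976, -0.1203, 0.1026]
ee_rot: [-1.292, 1.154, 1.295]
force: [-5.0, -2.9, 5.8]
width: 0.197
```

```bash
python3 - <<'E'
from h import *
delta([.4397+.088*.636,-.050-.088*.772,.1028],96.6)
print(arm.observe()['ft_torque'])
E
```

```text
pos [ 0.4976 -0.1203  0.1026] jaw 96.6 shift [-0.0002  0.0016  0.0026] turn deg -0.0 rad -0.0 j7 1.91 t 19.0667 F [-5.  -2.9  5.8] w 0.197
[-0.61008914  1.2673586  -0.16616511]
```

Request:
move_arm --steps "0 0.0015 0.0012 0 255;0 0.0022 0.0025 0 255;0 0.003 0.0038 0 255;0 0.003 0.0038 0 255"

```text
clock: 19.4
position: [0.496, -0.1184, 0.1027]
ee_rot: [-1.293, 1.153, 1.292]
force: [-1.1, -5.6, 1.3]
width: 0.199
```

```bash
cat > st2.py <<'E'
from h import *
s=arm.observe();delta([.4397+.088*.636,-.050-.088*.772,.1028],96.6,s)
F=s['force'];print('Fy',F@[-.636,.772,0],'Fx',F@[.772,.636,0],s['ft_torque'].round(2), 'mill y travelled',(s['position']-[.5372,-.1686,.1])@[-.636,.772,0])
E
python3 st2.py
```

```text
pos [ 0.496  -0.1184  0.1027] jaw 96.5 shift [-0.0001  0.0003  0.0005] turn deg -0.1 rad -0.001 j7 1.91 t 19.4 F [-1.1 -5.6  1.3] w 0.199
Fy -3.607215444068361 Fx -4.387422690811677 [-1.15  0.36 -0.09] mill y travelled 0.06496533122346083
```

Request:
move_arm --steps "0 0.0012 0.0008 0 255;0 0.0018 0.0016 0 255;0 0.0023 0.0025 0 255;0 0.0023 0.0025 0 255"

```text
clock: 19.73
position: [0.4959, -0.1183, 0.1029]
ee_rot: [-1.297, 1.153, 1.287]
force: [7.9, -12.2, -10.1]
width: 0.197
```

```bash
python3 st2.py; python3 - <<'E'
from h import *
w=snap('wrist','wrist11');s=snap('scene','scene11')
cv2.imwrite('pics/s11c.png',cv2.resize(s['img'][190:310,240:420],None,fx=4.2,fy=4.2,interpolation=2))
E
```

```text
pos [ 0.4959 -0.1183  0.1029] jaw 96.5 shift [0.0001 0.0002 0.0004] turn deg -0.1 rad -0.002 j7 1.9 t 19.7333 F [  7.9 -12.2 -10.1] w 0.197
Fy -14.47504777043839 Fx -1.68847675267643 [-2.69 -1.69 -0.13] mill y travelled 0.06505450967891657
```

View pics/s11c.png

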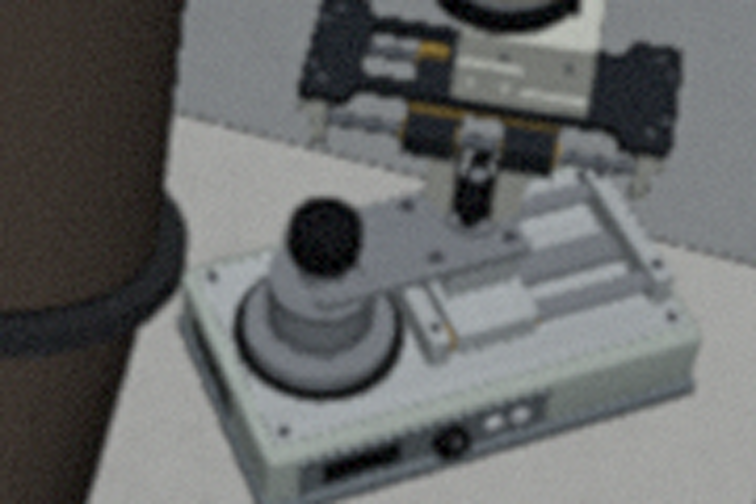

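View pics/wrist11.png

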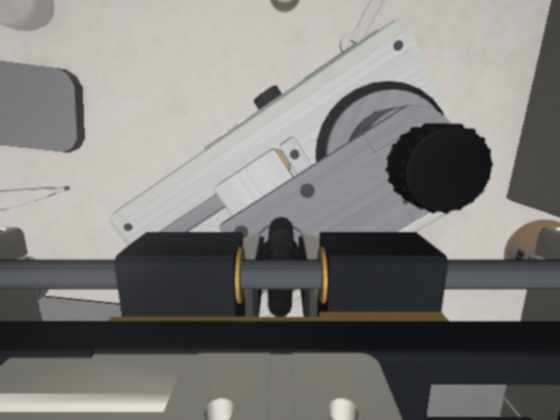

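Request:
move_arm --steps "0 -0.0008 -0.0012 0 255;0 -0.0008 -0.0012 0.1 255;0 -0.0008 -0.0012 0.2 255;0 -0.0008 -0.0012 0.3 255;0 -0.0008 -0.0012 0.4 255;0 -0.0008 -0.0012 0.5 255;0 -0.0008 -0.0012 0.6 255;0 -0.0008 -0.0012 0.7 255;0 -0.0008 -0.0012 0.8 255;0 -0.0008 -0.0012 0.9 255"

```text
clock: 20.67
position: [0.4962, -0.1178, 0.1029]
ee_rot: [-0.612, 1.481, 0.608]
force: [4.3, -6.6, -4.9]
width: 0.199
```

```bash
python3 st2.py
```

```text
pos [ 0.4962 -0.1178  0.1029] jaw 44.7 shift [ 0.0001  0.0003 -0.0005] turn deg -51.9 rad -0.906 j7 1.11 t 20.6667 F [ 4.3 -6.6 -4.9] w 0.199
Fy -7.809501835659876 Fx -0.8266281553951341 [-1.58 -0.94  0.21] mill y travelled 0.06531664801963384
```

Request:
move_arm --steps "0 0 0 0.04 255;0 0 0 0.07 255;0 0 0 0.09 255;0 0 0 0.09 255"

```text
clock: 21.0
position: [0.4962, -0.1178, 0.1029]
ee_rot: [-0.545, 1.499, 0.541]
force: [4.4, -7.1, -4.1]
width: 0.195
```

```bash
python3 st2.py;  python3 - <<'E'
from h import *
w=snap('wrist','wrist12')
E
```

```text
pos [ 0.4962 -0.1178  0.1029] jaw 39.8 shift [ 0.0001  0.0002 -0.0006] turn deg -56.8 rad -0.992 j7 1.03 t 21.0 F [ 4.4 -7.1 -4.1] w 0.195
Fy -8.254768943262473 Fx -1.111673886660092 [-1.69 -0.91  0.23] mill y travelled 0.06530729261972866
```

View pics/wrist12.png

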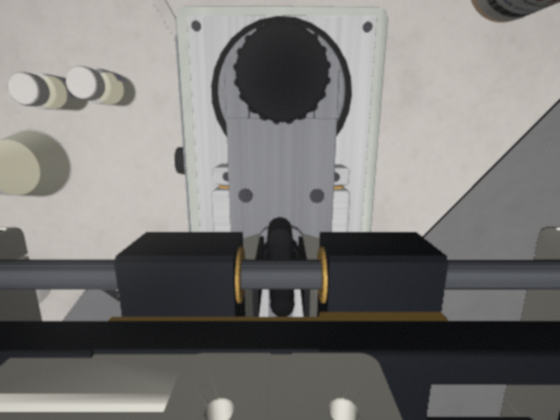

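Request:
move_arm --steps "0 0 0 0 120;0 0 0 0 120;0 0 0 0 120;0 0 0 0 120;-0.02 0 0 0 120;-0.05 0 0 0 120;-0.09 0 0 0 120;-0.13 -0.02 0 0 120;-0.14 -0.05 0 0 120;-0.14 -0.05 0 0 120"

```text
clock: 21.88
position: [0.5307, -0.1595, 0.247]
ee_rot: [-0.547, 1.495, 0.537]
force: [-0.9, 0.5, -1.1]
width: 0.529
```

```bash
python3 - <<'E'
from h import *
w=snap('wrist','wrist13');s=snap('scene','scene13')
cv2.imwrite('pics/s13c.png',cv2.resize(s['img'][190:310,240:420],None,fx=4.2,fy=4.2,interpolation=2))
delta([.5,-.1,.2],39.5);P=cloud(w)
q=P[(np.hypot(P[...,0]-.44,P[...,1]+.05)<.018)&(P[...,2]<.19)&(P[...,2]>.13)];print(len(q),np.percentile(q[:,2],[5,25,50,75,95]))
E
```

```text
pos [ 0.5269 -0.156   0.2431] jaw 39.8 shift [0.0431 0.0603 0.0151] turn deg 0.3 rad 0.004 j7 1.04 t 21.9833 F [ 0.5  0.  -1.2] w 0.527
1731 [0.16035873 0.16110624 0.16163215 0.16214059 0.16289326]
```

View pics/wrist13.png

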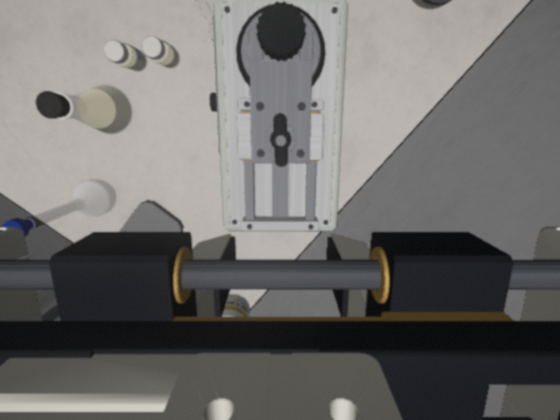

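View pics/s13c.png

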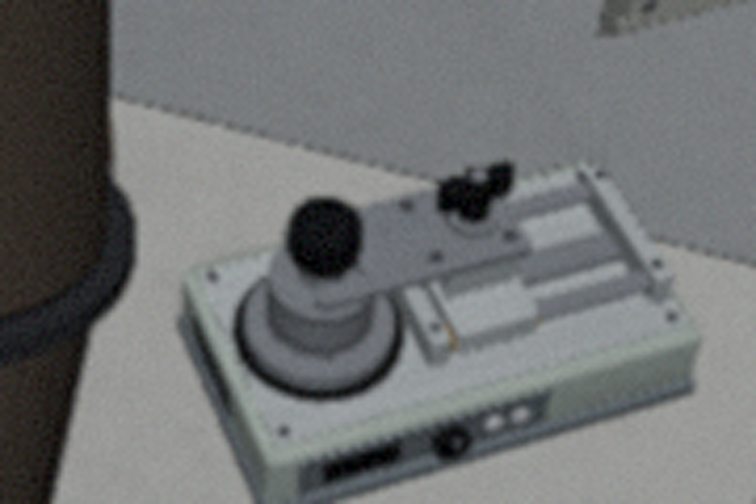

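```bash
python3 - <<'E'
from h import *
d=np.load('pics/wrist13.npz')
k=onz(d,281.5,139.5,.166);c=onz(d,281.5,31.5,.162);print(k,c,np.linalg.norm(k-c))
s=arm.observe();print(s['dq'].round(3),s['position'])
print(arm.sign_off())
E
```

```text
[ 0.49695426 -0.11622978  0.166     ] [ 0.44274163 -0.05093547  0.162     ] 0.08496089816272528
[-0.016  0.001 -0.021  0.053  0.    -0.004 -0.011] [ 0.52692473 -0.15598581  0.24308638]
the job is handed in; nothing more can be done
None
```

I loaded the jar into the mill, slid the carriage home, tightened the clamp knob and handed the job in at about 22 s of the 72 s allowed. The hand-in gives no verdict, so the checks below are my own.

**What I did**
- **Jar:** I gripped it by the cap and set it on the drive plate. Turning it about 31° under light pressure made the foot drop about 10 mm into the recess.
- **Clamp and carriage:** I loosened the knob by 0.9 rad and pushed the carriage 65 mm until it stopped hard (about 14 N). I turned the knob back with the wings in line with the rails, then let go and backed off.

**Last checks**
- **Jar height:** the cap top measured 0.1616 m against 0.162 m expected when fully seated.
- **Knob to jar:** the arm's own reading gave about 88 mm, as expected. A rough pixel reading from the wrist camera gave 85 mm; I put this down to picking the centres by eye.
- **Knob:** the wings look in line with the rails in the wrist picture.
- **Gripper:** it was clear of everything and the measured force was about 1 N. The arm was still moving very slightly at hand-in (up to 0.05 rad/s).
- **Bottles:** nothing I saw suggests they were touched, but I did not measure their final positions.

**What disagreed**
- **First grasp:** the first two attempts to grip the cap closed on nothing. The real fingertips sit about 39 mm behind the reported TCP, seen in both the wrist and scene cameras. I allowed for this from then on.
- **Knob grip:** the fingers stopped at 18 mm on the knob, not at the 12 mm bar thickness, probably on its wider hub. It turned with the gripper.

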